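# Move the modelling tools to the other rack in reverse order

## Task

Move the four modelling tools from the green rack to the blue rack, one in each bay, in reverse order: the tool nearest the red end of the green rack goes into the bay farthest from the red end of the blue rack, and so on, until the last one lies next to the red end. Lay each across both rails, centred on them; either end may point forward. Leave all four lying still in their bays.

Things in the scene. Friction and masses are not known exactly. Their poses are not given: they have to be found in the camera images.
- green_rack: Fixed green rack, origin on the table under its centre. Two rails along its y at x = -27 and 27 mm, 8 wide, tops at z = 40, open between. Pins to z = 53 part four bays centred at y = -84, -28, 28, 84 (50 clear). U-shaped end boards at y = -128, 128, 42 high at the rails, 14 between; the +y one red. Tag ledge at x = -58 to -40, top z = 18. Holds the tools at the start.
- blue_rack: Fixed blue rack, origin on the table under its centre. Two rails along its y at x = -27 and 27 mm, 8 wide, tops at z = 40, open between. Pins to z = 53 part four bays centred at y = -84, -28, 28, 84 (50 clear). U-shaped end boards at y = -128, 128, 42 high at the rails, 14 between; the +y one red. Empty at the start; tools shall lie along its x.
- light_loop_tool: Pale wooden loop tool (round handle with a wire loop at one end), about 30 g, 171 long, handle up to 14 wide and 12 thick, loop 21 wide mm. At the start it lies level across both rails of some bay of the green rack, near its middle. Origin at mid-length on its underside; own y along its length, the loop at -y; own z up. Take it across its width at the origin, between the rails.
- red_loop_tool: Reddish-brown wooden loop tool (round handle with a wire loop at one end), about 30 g, 181 long, handle up to 12 wide and 12 thick, loop 21 wide mm. At the start it lies level across both rails of some bay of the green rack, near its middle. Origin at mid-length on its underside; own y along its length, the loop at -y; own z up. Take it across its width at the origin, between the rails.
- flat_knife: Flat pale wooden modelling knife, pointed at the ends, no wire, about 30 g, 86 long, 20 wide, 6 thick mm. At the start it lies level across both rails of some bay of the green rack, near its middle. Origin at mid-length on its underside; own y along its length, both ends much alike; own z up. Take it across its width at the origin, between the rails.
- round_stick: Blunt reddish-brown round modelling stick, no wire, about 30 g, 95 long, 12 wide, 11 thick mm. At the start it lies level across both rails of some bay of the green rack, near its middle. Origin at mid-length on its underside; own y along its length, both ends much alike; own z up. Take it across its width at the origin, between the rails.
- yellow_tag: Yellow plastic tag, 14 x 36 x 4 mm, fixed on the front ledge of the green rack before (at -x of) the bay where the pale loop tool lies at the start; it stays there and so keeps the record of the old order. Origin on its underside centre, axes parallel to the green rack's.
- white_tag: White plastic tag, 14 x 36 x 4 mm, fixed on the front ledge of the green rack before (at -x of) the bay where the reddish loop tool lies at the start; it stays there and so keeps the record of the old order. Origin on its underside centre, axes parallel to the green rack's.
- black_tag: Black plastic tag, 14 x 36 x 4 mm, fixed on the front ledge of the green rack before (at -x of) the bay where the flat knife lies at the start; it stays there and so keeps the record of the old order. Origin on its underside centre, axes parallel to the green rack's.
- orange_tag: Orange plastic tag, 14 x 36 x 4 mm, fixed on the front ledge of the green rack before (at -x of) the bay where the round stick lies at the start; it stays there and so keeps the record of the old order. Origin on its underside centre, axes parallel to the green rack's.
Mind the look-alikes: they are no part of the job. Of the things shaped like the flat_knife, the wooden one is meant.

How it is judged (in metres and radians):
At the end, for the whole second after the job is handed in: Every tool rests level across both blue rails (within 0.35 rad of square), its middle within 15 mm of the rack's centreline and 22 mm of its bay's middle, in the mirrored bay: tag at y in the green rack's frame, tool at -y in the blue rack's (red ends at +y) (((y of yellow_tag in the frame of green_rack between -0.104 and -0.064 m and y of light_loop_tool in the frame of blue_rack between 0.062 and 0.106 m) or (y of yellow_tag in the frame of green_rack between -0.048 and -0.008 m and y of light_loop_tool in the frame of blue_rack between 0.006 and 0.05 m) or (y of yellow_tag in the frame of green_rack between 0.008 and 0.048 m and y of light_loop_tool in the frame of blue_rack between -0.05 and -0.006 m) or (y of yellow_tag in the frame of green_rack between 0.064 and 0.104 m and y of light_loop_tool in the frame of blue_rack between -0.106 and -0.062 m)) and x of light_loop_tool in the frame of blue_rack between -0.015 and 0.015 m and z of light_loop_tool in the frame of blue_rack between 0.032 and 0.056 m and angle between light_loop_tool's own y axis and vertical between 1.45 and 1.69 rad and angle between the y axis of each of light_loop_tool, red_loop_tool, flat_knife, round_stick and the x axis of blue_rack, either way round below 0.35 rad and linear speed of each of light_loop_tool, red_loop_tool, flat_knife, round_stick below 0.02 m/s and ((y of white_tag in the frame of green_rack between -0.104 and -0.064 m and y of red_loop_tool in the frame of blue_rack between 0.062 and 0.106 m) or (y of white_tag in the frame of green_rack between -0.048 and -0.008 m and y of red_loop_tool in the frame of blue_rack between 0.006 and 0.05 m) or (y of white_tag in the frame of green_rack between 0.008 and 0.048 m and y of red_loop_tool in the frame of blue_rack between -0.05 and -0.006 m) or (y of white_tag in the frame of green_rack between 0.064 and 0.104 m and y of red_loop_tool in the frame of blue_rack between -0.106 and -0.062 m)) and x of red_loop_tool in the frame of blue_rack between -0.015 and 0.015 m and z of red_loop_tool in the frame of blue_rack between 0.032 and 0.056 m and angle between red_loop_tool's own y axis and vertical between 1.45 and 1.69 rad and ((y of black_tag in the frame of green_rack between -0.104 and -0.064 m and y of flat_knife in the frame of blue_rack between 0.062 and 0.106 m) or (y of black_tag in the frame of green_rack between -0.048 and -0.008 m and y of flat_knife in the frame of blue_rack between 0.006 and 0.05 m) or (y of black_tag in the frame of green_rack between 0.008 and 0.048 m and y of flat_knife in the frame of blue_rack between -0.05 and -0.006 m) or (y of black_tag in the frame of green_rack between 0.064 and 0.104 m and y of flat_knife in the frame of blue_rack between -0.106 and -0.062 m)) and x of flat_knife in the frame of blue_rack between -0.015 and 0.015 m and z of flat_knife in the frame of blue_rack between 0.032 and 0.056 m and angle between flat_knife's own y axis and vertical between 1.45 and 1.69 rad and ((y of orange_tag in the frame of green_rack between -0.104 and -0.064 m and y of round_stick in the frame of blue_rack between 0.062 and 0.106 m) or (y of orange_tag in the frame of green_rack between -0.048 and -0.008 m and y of round_stick in the frame of blue_rack between 0.006 and 0.05 m) or (y of orange_tag in the frame of green_rack between 0.008 and 0.048 m and y of round_stick in the frame of blue_rack between -0.05 and -0.006 m) or (y of orange_tag in the frame of green_rack between 0.064 and 0.104 m and y of round_stick in the frame of blue_rack between -0.106 and -0.062 m)) and x of round_stick in the frame of blue_rack between -0.015 and 0.015 m and z of round_stick in the frame of blue_rack between 0.032 and 0.056 m and angle between round_stick's own y axis and vertical between 1.45 and 1.69 rad); the robot touches nothing.
It also fails if it takes over 96 s, if anything falls off the work surface, if the arm or the gripper's body presses on something with over 40 N, if the wrist force passes 120 N, or if a joint passes its speed limit or range.

## Robot

A 6-joint arm with a two-finger parallel gripper is mounted at the origin on the work surface; the furniture and walls round the work are solid. World frame = base frame: x ahead of the robot, y to its left, z up, the work surface at z = 0. Lengths are in mm, angles in rad, forces in N, time in s.
With the tool pointing down it reaches from about 300 to 775 mm from the base axis. Payload 14.6 kg.
Tool frame: the origin (TCP) lies midway between the tips of the shut fingers; the grasp point (between the pads) lies 19 mm behind it; z points along the fingers, y is the line along which they close (so a half turn about z gives the same grasp; the last joint's range is limited). The gripper opens to 94 mm and grips with 3 to 60 N. Pads are 16 mm wide; open, the fingers measure 119 mm over their backs; the gripper's body (75 mm by 177 mm) begins 78 mm behind the grasp point.
Start: joints at [1.045, 0.3, 1.521, -0, 1.321, -0.067], TCP at [243.576, 493.113, 205.446] pointing down, gripper open.
Joint ranges: [-3.03, 3.03], [-0.79, 2.21], [0.23, 2.52], [-1.04, 4.18], [0, 3.07], [-2.55, 2.55]. Speed limits (rad/s): [2.22, 2.22, 2.57, 3.14, 3.14, 3.14].

## Interface

Orientations are given as [roll, pitch, yaw] about the fixed x, y, z axes, in that order (R = Rz(yaw) Ry(pitch) Rx(roll)).
In Python, from cell import * gives the robot as it stands. The module is installed in compiled form; this text tells all that it offers.
- The arm moves only by the tool servo_tool, never from a script. Its argument "motion" is a list of rows, each an object of numbers: "wx", "wy", "wz": the turn, a rotation vector about the tool's x, y, z in units of 2 rad (1.0 is 2 rad); "dx", "dy", "dz": the shift along the tool's x, y, z in units of 10 cm (1.0 is 10 cm); "fingers": the closure, from -1 (fully open) to 1 (shut). In form: [{"wx": .., "wy": .., "wz": .., "dx": .., "dy": .., "dz": .., "fingers": ..}, ...]. A call has 1 to 10 rows; each row is the pose to reach, as a shift and turn from the pose commanded when the call began, along the tool's axes at that moment; what a row does not reach only later rows make up. A row lasts 1/10 s, in which the tool goes at most 50 mm and 8.59 degrees, less where a joint would pass 70% of its speed; a pose out of reach is approached as far as the arm can. A call with a number of a shift or a turn outside -1 to 1 is refused whole. A call with a gripper value outside its range is refused whole. The fingers move at their own pace and stop on an object; "newtons" is the grip in N (left out, the last holds). Time passes only in rows, so rows that repeat a pose let the fingers close. It gives the time, the measured TCP pose, the force, the opening and the grip force at its end, in the units of the state.
- read_state(): the state, without advancing time (a new reading comes with each control period).
- camera(name): name is "scene" or "top" or "wrist"; returns a dict with "image" (400x640x3 uint8, red, green, blue), "fx", "fy", "cx", "cy" (pixels), "R" (3x3) and "t" (3): a world point X has camera coordinates R X + t. Camera axes: x right, y down, z forward; pixel columns grow to the right and rows downward; lengths in mm; the calibration is good to about 2 mm. A picture is of the moment at which its call begins. There is no depth.
- sign_off(): hands the job in; it is judged then, once.
Trained networks look in a picture, given as the dict that the camera call returned (one of the last four; its "shot" number tells which), for a name from the list of things; names that differ only in an ending like _2 or _b are one class to them, and where a whole thing is asked for, a point or a joint stands for the part that bears it (a point fixed in the world has none). Each returns a list of dicts, best first, with "conf" (0 to 1); they miss things now and then, are a little off and sometimes report something else, mostly with a low value. They report only what shows in the picture. A call takes as long as a camera call. They do not tell look-alikes from the thing itself.
- spot_in(query, picture): "location" ([column, row] in pixels, amid what is visible of it).
- trace(query, picture): "pixels" (400x640 bool, what is visible of it) and "location" ([column, row] in pixels, amid what is visible of it).
The state is a dict: "clock": time; "joints": joint angles; "qd": joint speeds; "effort": joint torques, N m; "eef_pos": TCP position; "eef_rot": TCP orientation; "wrist_force": force on the tool from outside, world axes, zero at the start; "moment": the same for the moment, N m; "finger_gap": finger opening in mm; "finger_force": force on a finger pad.
Only numpy, scipy, OpenCV 4.12 (cv2) and the standard library are available. Lean on these libraries where they do the work, as an engineer would, in place of code of your own. Each camera call takes 0.05 s, during which the arm holds its last target. There are 200 camera calls.

## Working session

There is one attempt and no reset: what is moved stays moved. The work goes in short steps, Python scripts to look and compute and a tool call to move; the robot and the scene stay as the last step left them, time stands still between calls to the robot, and variables do not carry over. Pictures are saved under pics/ and viewed, at most 14 in all, crops included, and the job is handed in when it is done.

Besides the shell and the picture viewer there is one more tool, called after ">>>" as name([rows], argument=value, ...), one row to a line, values as JSON. servo_tool: Moves the arm, as the interface text tells. Its arguments: {"type":"object","properties":{"motion":{"type":"array","items":{"type":"object","properties":{"wx":{"type":"number"},"wy":{"type":"number"},"wz":{"type":"number"},"dx":{"type":"number"},"dy":{"type":"number"},"dz":{"type":"number"},"fingers":{"type":"number"}}}},"newtons":{"type":"number"}},"required":["motion"]}

```bash
mkdir -p pics
python3 - <<'E'
from cell import *
import cv2
s=read_state(); print({k:s[k] for k in('clock','eef_pos','eef_rot','finger_gap')})
for n in('top','scene'):
    c=camera(n); cv2.imwrite(f'pics/{n}0.png',c['image'][:,:,::-1])
    print(n,c['fx'],c['cx'],c['cy'],c['R'],c['t'])
    for q in('green_rack','blue_rack','light_loop_tool','red_loop_tool','flat_knife','round_stick','yellow_tag','white_tag','black_tag','orange_tag'):
        print(q,[(round(d['conf'],2),[round(v) for v in d['location']]) for d in spot_in(q,c)])
E
```

```text
{'clock': 0.0, 'eef_pos': array([243.4294715 , 492.90150626, 204.87261289]), 'eef_rot': array([-3.14041621e+00, -7.76216983e-05,  2.68282212e+00]), 'finger_gap': 94.39753694126694}
top 464.23243957492036 323.20283792185757 200.35247608920005 [[ 1.64129192e-02 -9.99863899e-01  1.67305856e-03]
 [-9.95411662e-01 -1.64975457e-02 -9.42520745e-02]
 [ 9.42668481e-02 -1.18430327e-04 -9.95546959e-01]] [ -36.51623622  462.25840901 1096.77397271]
green_rack [(0.72, [235, 186])]
blue_rack [(0.61, [379, 208])]
light_loop_tool [(0.68, [199, 198]), (0.33, [220, 178])]
red_loop_tool [(0.67, [265, 173])]
flat_knife [(0.78, [221, 178])]
round_stick [(0.72, [246, 178])]
yellow_tag [(0.52, [207, 206])]
white_tag [(0.62, [274, 185])]
black_tag []
orange_tag []
scene 502.76214903437227 322.31126079517986 189.46586623427643 [[ 0.91014751 -0.41417212  0.00964136]
 [-0.20328381 -0.46675434 -0.86070673]
 [ 0.36098088  0.78141016 -0.50900979]] [-407.64148169  145.37179668 1003.13341783]
green_rack [(0.76, [323, 166])]
blue_rack [(0.96, [374, 233])]
light_loop_tool [(0.69, [293, 146])]
red_loop_tool [(0.68, [331, 173]), (0.63, [284, 159])]
flat_knife [(0.59, [311, 155])]
round_stick [(0.6, [321, 160])]
yellow_tag [(0.4, [283, 160])]
white_tag [(0.47, [323, 186])]
black_tag []
orange_tag [(0.6, [309, 175])]
```

Run:
```python
import cv2
a=cv2.imread('pics/top0.png'); cv2.imwrite('pics/top0c.png',cv2.resize(a[110:290,150:450],None,fx=2.6,fy=2.6,interpolation=cv2.INTER_CUBIC))
```

```text
(no output)
```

View pics/scene0.png

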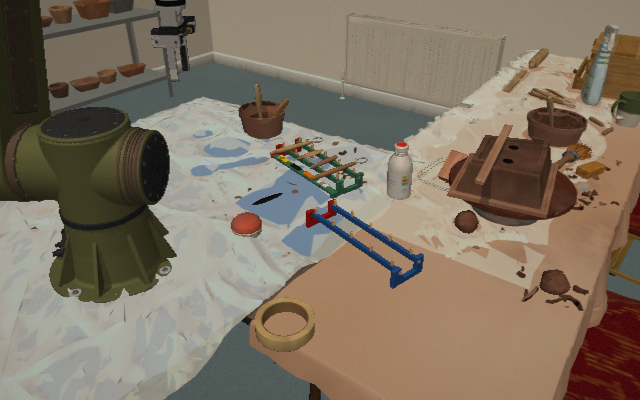

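View pics/top0.png

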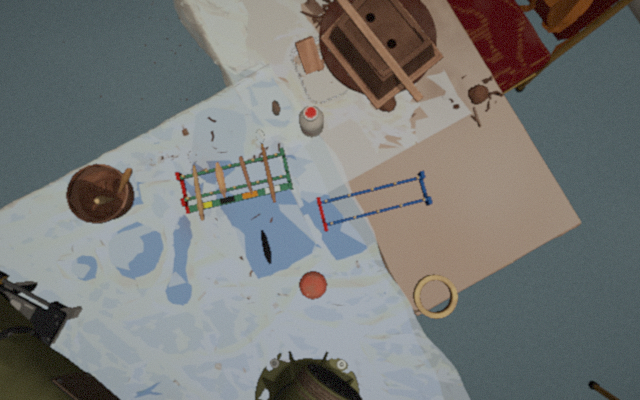

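The racks' red ends are both at the left in the top view: green rack around (235,180) and blue around (375,205). A white bottle stands at (311,120). The black look-alike knife lies at (266,247).

View pics/top0c.png

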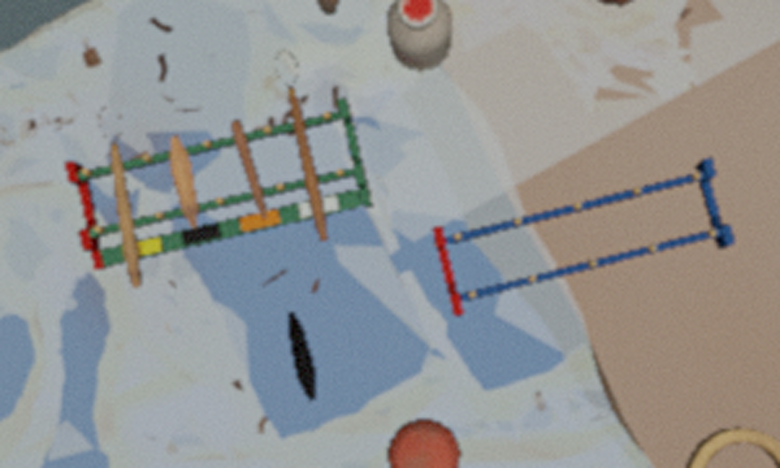

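```bash
cat > h.py <<'E'
import numpy as np, cv2
from cell import *
from scipy.optimize import minimize
def proj(c,P):
    q=np.asarray(P,float)@np.array(c['R']).T+c['t']; return np.c_[c['fx']*q[:,0]/q[:,2]+c['cx'],c['fy']*q[:,1]/q[:,2]+c['cy']]
def unproj(c,uv,z):
    d=np.array(c['R']).T@np.array([(uv[0]-c['cx'])/c['fx'],(uv[1]-c['cy'])/c['fy'],1]); o=-np.array(c['R']).T@c['t']
    return o+d*(z-o[2])/d[2]
def box(x0,x1,y0,y1,z0,z1): return np.array([[x,y,z] for x in(x0,x1) for y in(y0,y1) for z in(z0,z1)],float)
BX=[box(s*27-4,s*27+4,-130,130,30,40) for s in(-1,1)]
BX+=[b for e in(-128,128) for b in(box(-31,-23,e-4,e+4,0,42),box(23,31,e-4,e+4,0,42),box(-31,31,e-4,e+4,0,14))]
def place(p,P):
    c,s=np.cos(p[2]),np.sin(p[2]); P=np.asarray(P,float); return np.c_[p[0]+c*P[:,0]-s*P[:,1],p[1]+s*P[:,0]+c*P[:,1],P[:,2]]
def render(c,p):
    m=np.zeros((1600,2560),np.uint8)
    for b in BX: cv2.fillConvexPoly(m,cv2.convexHull(np.round((proj(c,place(p,b))+.5)*4).astype(np.int32)),255)
    return cv2.resize(m,(640,400),interpolation=cv2.INTER_AREA)/255.
def cmask(c,col,roi):
    h=cv2.cvtColor(c['image'],cv2.COLOR_RGB2HSV); H,S,V=[h[:,:,i].astype(int) for i in range(3)]
    k={'blue':(H>98)&(H<125)&(S>150),'green':(H>45)&(H<90)&(S>90)}[col]|(((H<6)|(H>174))&(S>170)&(V>90))
    m=np.zeros(k.shape); u0,v0,u1,v1=roi; m[v0:v1,u0:u1]=k[v0:v1,u0:u1]; return m
def fit(cs,p0):
    f=lambda p:sum(((render(c,p)-m)**2).sum()/ (m.sum()+1) for c,m in cs)
    best=None
    for st in(8,3):
        r=minimize(f,p0,method='Nelder-Mead',options=dict(initial_simplex=[p0]+[np.add(p0,d) for d in([st,0,0],[0,st,0],[0,0,st/100])],xatol=.05,fatol=1e-4)); p0=r.x
    return r.x,r.fun
E
python3 - <<'E'
from h import *
T=camera('top');S=camera('scene')
for col,rt,rs,a,b in(('green',(170,130,300,220),(262,125,370,205),(183,191),(287,168)),('blue',(312,160,440,240),(300,195,430,292),(322,213),(427,188))):
    A,B=unproj(T,a,40),unproj(T,b,40); m=(A+B)/2; y=A-B
    p0=[m[0],m[1],np.arctan2(-y[0],y[1])]
    mt,ms=cmask(T,col,rt),cmask(S,col,rs)
    print(col,p0,np.linalg.norm(y),mt.sum(),ms.sum())
    for n,cs in(('t',[(T,mt)]),('s',[(S,ms)]),('ts',[(T,mt),(S,ms)])): print(n,fit(cs,p0))
for uv in((311,115),(266,247),(313,285)): print(uv,unproj(T,uv,0))
E
```

```text
green [np.float64(507.51676085094016), np.float64(181.49410349398207), np.float64(0.23705446533860322)] 252.55255178252375 560.0 915.0
t (array([5.14020699e+02, 1.88471652e+02, 2.46212294e-01]), np.float64(1.744292699708942))
s (array([5.14767784e+02, 1.87920900e+02, 2.44975886e-01]), np.float64(0.8534434522160607))
ts (array([5.15007106e+02, 1.89367876e+02, 2.39896743e-01]), np.float64(2.6164376944148637))
blue [np.float64(462.8317111403986), np.float64(-150.82944294592784), np.float64(0.2507023650311519)] 256.61080684470505 340.0 1649.0
t (array([ 4.62854360e+02, -1.50842093e+02,  2.50862558e-01]), np.float64(1.8967977351368355))
s (array([ 4.63001609e+02, -1.49826232e+02,  2.64020308e-01]), np.float64(0.25745522584553726))
ts (array([ 4.62864643e+02, -1.50834424e+02,  2.51160622e-01]), np.float64(2.186338056458472))
(311, 115) [678.70046262   5.13551403   0.        ]
(266, 247) [348.56157097 108.41136062   0.        ]
(313, 285) [259.13455786  -7.62247801   0.        ]
```

>>> servo_tool([
  {"dx": -1,"dy": -0.38,"dz": -0.14,"fingers": 0.2},
  {"dx": -1,"dy": -0.38,"dz": -0.14,"fingers": 0.2},
], newtons=15)

```text
schema error: expected keys wx, wy, wz, dx, dy, dz, fingers
```

>>> servo_tool([
  {"dx": -1,"dy": -0.38,"dz": -0.14,"fingers": 0.2},
  {"dx": -1,"dy": -0.38,"dz": -0.14,"fingers": 0.2},
])

```text
schema error: expected keys wx, wy, wz, dx, dy, dz, fingers
```

>>> servo_tool([
  {"dx": -1,"dy": -0.38,"dz": -0.14,"fingers": 0.2},
  {"dx": -1,"dy": -0.38,"dz": -0.14,"fingers": 0.2},
])

```text
schema error: expected keys wx, wy, wz, dx, dy, dz, fingers
```

>>> servo_tool([
  {"dx": -0.8,"dy": -0.38,"dz": -0.14,"wz": -0.352,"fingers": 0.2},
  {"dx": -0.8,"dy": -0.38,"dz": -0.14,"wz": -0.352,"fingers": 0.2},
  {"dx": -0.8,"dy": -0.38,"dz": -0.14,"wz": -0.352,"fingers": 0.2},
  {"dx": -0.8,"dy": -0.38,"dz": -0.14,"wz": -0.352,"fingers": 0.2},
  {"dx": -0.8,"dy": -0.38,"dz": -0.14,"wz": -0.352,"fingers": 0.2},
  {"dx": -0.8,"dy": -0.38,"dz": -0.14,"wz": -0.352,"fingers": 0.2},
  {"dx": -0.8,"dy": -0.38,"dz": -0.14,"wz": -0.352,"fingers": 0.2},
])

```text
schema error: expected keys wx, wy, wz, dx, dy, dz, fingers
```

Run:
```python
from h import *
s=read_state(); print(s['clock'],s['eef_pos'],s['eef_rot'],s['joints'],s['finger_gap'])
c=camera('wrist'); cv2.imwrite('pics/w1.png',c['image'][:,:,::-1])
print(c['fx'],-np.array(c['R']).T@c['t'],c['R'])
for q in('green_rack','light_loop_tool','red_loop_tool','flat_knife','round_stick','yellow_tag','white_tag','black_tag','orange_tag'):
        print(q,[(round(d['conf'],2),[round(v) for v in d['location']]) for d in spot_in(q,c)])
```

```text
1.2 [243.57470274 493.09408886 205.43501927] [-3.14154259e+00  9.00673691e-06  2.68277975e+00] [ 1.04539083e+00  2.99895993e-01  1.52103014e+00 -1.27133586e-05
  1.32071587e+00 -6.65894410e-02] 94.22417937578362
312.56031459316694 [167.9473935  530.50173708 384.86771411] [[ 4.43712969e-01  8.96168844e-01 -4.51717904e-04]
 [ 8.58139705e-01 -4.24738518e-01  2.88432729e-01]
 [ 2.58292563e-01 -1.28368980e-01 -9.57500056e-01]]
green_rack [(0.59, [263, 380])]
light_loop_tool [(0.87, [233, 386])]
red_loop_tool []
flat_knife []
round_stick [(0.19, [232, 387])]
yellow_tag [(0.44, [241, 374])]
white_tag []
black_tag [(0.56, [209, 394])]
orange_tag []
```

View pics/w1.png

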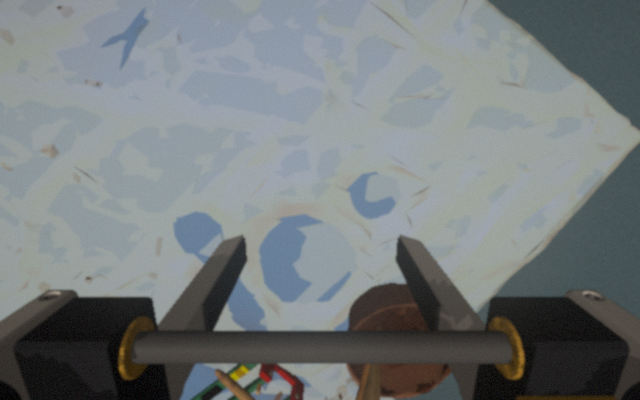

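The gripper fills the lower half; the rack shows only at the bottom (240,380). I'll move past the rack so that it comes into the upper half.

>>> servo_tool([
  {"wx": 0,"wy": 0,"wz": 0,"dx": -0.45,"dy": -0.1,"dz": -0.08,"fingers": 0.2},
  {"wx": 0,"wy": 0,"wz": 0,"dx": -0.89,"dy": -0.19,"dz": -0.16,"fingers": 0.2},
], newtons=15)

```text
clock: 1.9
eef_pos: [315.2, 436.1, 221.5]
eef_rot: [-3.141, -0.0, 2.685]
wrist_force: [1.2, 0.0, -0.0]
finger_gap: 81.5
finger_force: 0.0
```

>>> servo_tool([
  {"wx": 0,"wy": 0,"wz": 0,"dx": -0.45,"dy": -0.1,"dz": -0.08,"fingers": 0.2},
  {"wx": 0,"wy": 0,"wz": 0,"dx": -0.89,"dy": -0.19,"dz": -0.16,"fingers": 0.2},
])

```text
clock: 2.1
eef_pos: [387.5, 378.9, 237.9]
eef_rot: [3.141, 0.0, 2.683]
wrist_force: [-0.0, 0.3, -0.0]
finger_gap: 65.4
finger_force: 0.0
```

>>> servo_tool([
  {"wx": 0,"wy": 0,"wz": 0,"dx": -0.45,"dy": -0.1,"dz": -0.08,"fingers": 0.2},
  {"wx": 0,"wy": 0,"wz": 0,"dx": -0.89,"dy": -0.19,"dz": -0.16,"fingers": 0.2},
])

```text
clock: 2.3
eef_pos: [459.0, 322.3, 253.9]
eef_rot: [3.141, 0.0, 2.683]
wrist_force: [-0.5, 0.7, -0.2]
finger_gap: 49.6
finger_force: 0.0
```

>>> servo_tool([
  {"wx": 0,"wy": 0,"wz": 0,"dx": -0.45,"dy": -0.1,"dz": -0.08,"fingers": 0.2},
  {"wx": 0,"wy": 0,"wz": 0,"dx": -0.89,"dy": -0.19,"dz": -0.16,"fingers": 0.2},
])

```text
clock: 2.5
eef_pos: [530.4, 265.8, 269.9]
eef_rot: [3.141, 0.0, 2.683]
wrist_force: [-0.4, 0.4, -0.3]
finger_gap: 38.0
finger_force: 0.0
```

>>> servo_tool([
  {"wx": 0,"wy": 0,"wz": -0.06,"dx": -0.45,"dy": -0.1,"dz": -0.08,"fingers": 0.2},
  {"wx": 0,"wy": 0,"wz": -0.352,"dx": -0.89,"dy": -0.19,"dz": -0.16,"fingers": 0.2},
  {"wx": 0,"wy": 0,"wz": -0.352,"dx": -0.89,"dy": -0.19,"dz": -0.16,"fingers": 0.2},
  {"wx": 0,"wy": 0,"wz": -0.352,"dx": -0.89,"dy": -0.19,"dz": -0.16,"fingers": 0.2},
  {"wx": 0,"wy": 0,"wz": -0.352,"dx": -0.89,"dy": -0.19,"dz": -0.16,"fingers": 0.2},
  {"wx": 0,"wy": 0,"wz": -0.352,"dx": -0.89,"dy": -0.19,"dz": -0.16,"fingers": 0.2},
  {"wx": 0,"wy": 0,"wz": -0.352,"dx": -0.89,"dy": -0.19,"dz": -0.16,"fingers": 0.2},
])

```text
clock: 3.2
eef_pos: [600.5, 210.9, 285.4]
eef_rot: [3.142, -0.0, -2.9]
wrist_force: [-0.2, -0.0, 0.2]
finger_gap: 37.8
finger_force: 0.0
```

Run:
```python
from h import *
s=read_state(); print(s['clock'],s['eef_pos'],s['eef_rot'],s['joints'],s['finger_gap'])
c=camera('wrist'); cv2.imwrite('pics/w2.png',c['image'][:,:,::-1])
import pickle; pickle.dump(c,open('w2.pkl','wb'))
for q in('green_rack','light_loop_tool','red_loop_tool','flat_knife','round_stick','yellow_tag','white_tag','black_tag','orange_tag'):
        print(q,[(round(d['conf'],2),[round(v) for v in d['location']]) for d in spot_in(q,c)])
```

```text
3.2 [600.45567628 210.90548517 285.41833303] [ 3.14158305e+00 -6.40983944e-05 -2.90040111e+00] [ 2.80234941e-01  4.59945658e-01  1.12060348e+00  1.20967349e-05
  1.56110719e+00 -1.53175305e+00] 37.77069237329535
green_rack [(0.92, [316, 83])]
light_loop_tool [(0.9, [388, 87])]
red_loop_tool [(0.74, [256, 91]), (0.24, [315, 82])]
flat_knife [(0.91, [342, 103]), (0.38, [293, 105])]
round_stick [(0.6, [294, 101])]
yellow_tag [(0.73, [378, 66])]
white_tag [(0.6, [259, 68])]
black_tag [(0.68, [336, 67]), (0.56, [380, 67]), (0.47, [340, 103])]
orange_tag [(0.7, [301, 69]), (0.34, [102, 14])]
```

View pics/w2.png

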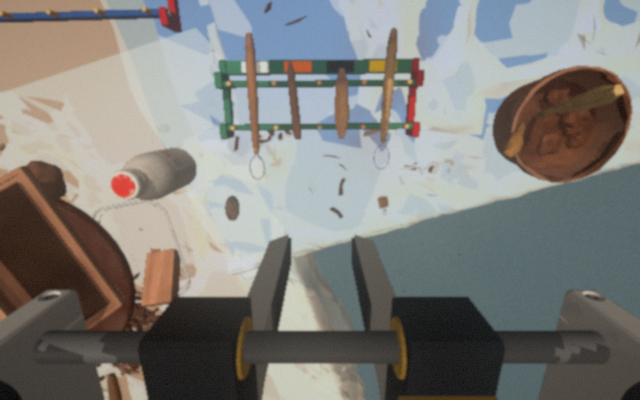

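The green rack is in clear view, (215–425, 58–138). From the red end: light loop (388,87), knife (342,103), stick (294,101), red loop (256,91), loops pointing away from the robot. The tags match.

```bash
cat > m.py <<'E'
from h import *
import h
def local(p,P): return place([0,0,-p[2]],np.asarray(P)-[p[0],p[1],0])
def tool(c,q,z,p,near):
    ds=[d for d in trace(q,c) if abs(d['location'][0]-near[0])<15] if near else trace(q,c)
    if not ds: return None
    v,u=np.nonzero(ds[0]['pixels']); P=np.array([unproj(c,(a,b),z) for a,b in zip(u,v)])
    L=local(p,P); m=L[:,:2].mean(0); w=np.linalg.svd(L[:,:2]-m,full_matrices=0)[2][0]; w*=np.sign(w[0])
    t=(L[:,:2]-m)@w; e=[m+w*t.min(),m+w*t.max()]
    return ds[0]['conf'],len(u),np.ptp(t).round(1),'ang',round(np.arctan2(w[1],w[0]),3),'lo',e[0].round(1),'hi',e[1].round(1),'mid',((e[0]+e[1])/2).round(1)
E
python3 - <<'E'
from m import *
c=camera('wrist')
h.BX.append(box(-58,-40,-128,128,10,18))
m=cmask(c,'green',(205,50,435,145))
for q in('yellow_tag','white_tag','black_tag','orange_tag'):
    d=trace(q,c)[0]; m=np.maximum(m,d['pixels']); 
p,f=fit([(c,m)],[514,188,.245]); print(p,f,m.sum())
o=(c['image']*1.).copy(); r=render(c,p); o[:,:,0]=np.where(r>.4,255,o[:,:,0]); o[:,:,2]=np.where(m>0,255,o[:,:,2])
for q,z,n in(('light_loop_tool',46,(388,)),('red_loop_tool',46,(256,)),('flat_knife',43,(342,)),('round_stick',45,(294,))): print(q,tool(c,q,z,p,n))
for q in('yellow_tag','white_tag','black_tag','orange_tag'): print(q,local(p,[unproj(c,spot_in(q,c)[0]['location'],22)]).round(1))
cv2.imwrite('pics/f2.png',cv2.resize(o[40:190,190:450,::-1].astype(np.uint8),None,fx=3,fy=3))
E
```

```text
[5.16231992e+02 1.86221060e+02 2.44405751e-01] 4.740543108376189 1100.0
light_loop_tool (0.87, 1087, np.float64(134.0), 'ang', np.float64(-0.044), 'lo', array([-87.5,  90.3]), 'hi', array([46.4, 84.4]), 'mid', array([-20.5,  87.4]))
red_loop_tool (0.96, 989, np.float64(145.1), 'ang', np.float64(-0.003), 'lo', array([-84.3, -83.8]), 'hi', array([ 60.8, -84.3]), 'mid', array([-11.8, -84. ]))
flat_knife (0.87, 862, np.float64(86.0), 'ang', np.float64(0.009), 'lo', array([-44.6,  28.8]), 'hi', array([41.4, 29.6]), 'mid', array([-1.6, 29.2]))
round_stick (0.92, 615, np.float64(94.0), 'ang', np.float64(0.083), 'lo', array([-51.3, -35.9]), 'hi', array([ 42.4, -28.2]), 'mid', array([ -4.4, -32. ]))
yellow_tag [[-48.9  79.6  22. ]]Traceback (most recent call last):
  File "<stdin>", line 10, in <module>
IndexError: list index out of range
```

Run:
```python
from m import *
import pickle
c=pickle.load(open('w2.pkl','rb'))
h.BX.append(box(-58,-40,-128,128,10,18))
o=cv2.resize(c['image'][40:190,190:450,::-1],None,fx=3,fy=3)
p=[516.2,186.2,.2444]
for b in h.BX:
    hu=cv2.convexHull(((proj(c,place(p,b))-[190,40]+.5)*3).astype(np.int32)); cv2.polylines(o,[hu],True,(255,0,255),1)
print(c['image'][128,300:330:6],c['image'][70,225])
cv2.imwrite('pics/f2.png',o)
```

```text
[[ 95  88  77]
 [ 94 111 106]
 [ 95 115 108]
 [150 124 108]
 [ 81 105 102]] [ 72 111  90]
```

View pics/f2.png

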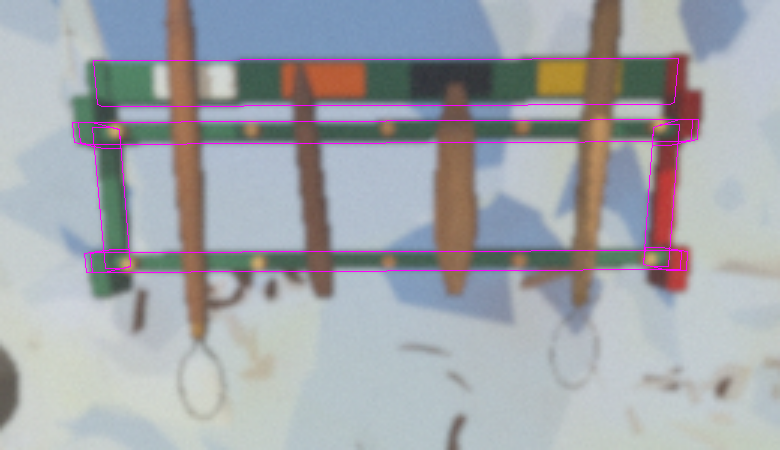

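>>> servo_tool([
  {"wx": 0,"wy": 0,"wz": 0,"dx": 0.15,"dy": -0.4,"dz": 0,"fingers": 0.2},
  {"wx": 0,"wy": 0,"wz": 0,"dx": 0.31,"dy": -0.8,"dz": 0,"fingers": 0.2},
])

```text
clock: 4.45
eef_pos: [589.5, 125.3, 285.0]
eef_rot: [-3.142, -0.0, -2.894]
wrist_force: [0.8, -0.8, -0.5]
finger_gap: 37.2
finger_force: 0.0
```

>>> servo_tool([
  {"wx": 0,"wy": 0,"wz": 0,"dx": 0.15,"dy": -0.4,"dz": 0,"fingers": 0.2},
  {"wx": 0,"wy": 0,"wz": 0,"dx": 0.31,"dy": -0.8,"dz": 0,"fingers": 0.2},
])

```text
clock: 4.65
eef_pos: [578.7, 39.1, 285.5]
eef_rot: [-3.142, 0.0, -2.896]
wrist_force: [-0.1, -0.0, 0.6]
finger_gap: 37.6
finger_force: 0.0
```

>>> servo_tool([
  {"wx": 0,"wy": 0,"wz": 0,"dx": 0.15,"dy": -0.4,"dz": 0,"fingers": 0.2},
  {"wx": 0,"wy": 0,"wz": 0,"dx": 0.31,"dy": -0.8,"dz": 0,"fingers": 0.2},
])

```text
clock: 4.85
eef_pos: [568.1, -46.1, 285.6]
eef_rot: [-3.141, 0.0, -2.896]
wrist_force: [0.1, 0.3, -0.1]
finger_gap: 37.6
finger_force: 0.0
```

>>> servo_tool([
  {"wx": 0,"wy": 0,"wz": 0,"dx": 0.15,"dy": -0.4,"dz": 0,"fingers": 0.2},
  {"wx": 0,"wy": 0,"wz": 0,"dx": 0.31,"dy": -0.8,"dz": 0,"fingers": 0.2},
  {"wx": 0,"wy": 0,"wz": 0,"dx": 0.31,"dy": -0.8,"dz": 0,"fingers": 0.2},
  {"wx": 0,"wy": 0,"wz": 0,"dx": 0.31,"dy": -0.8,"dz": 0,"fingers": 0.2},
  {"wx": 0,"wy": 0,"wz": 0,"dx": 0.31,"dy": -0.8,"dz": 0,"fingers": 0.2},
])

```text
clock: 5.35
eef_pos: [558.0, -128.8, 285.5]
eef_rot: [3.141, 0.0, -2.896]
wrist_force: [-0.5, 0.1, -0.7]
finger_gap: 37.7
finger_force: 0.0
```

Run:
```python
from m import *
import pickle
s=read_state(); print(s['clock'],s['eef_pos'],s['eef_rot'],s['joints'])
c=camera('wrist'); pickle.dump(c,open('w3.pkl','wb'))
m=cmask(c,'blue',(100,20,540,200)); print(m.sum())
p,f=fit([(c,m)],[463,-150,.262]); print(p,f)
o=c['image'][:,:,::-1].copy()
for b in h.BX:
    cv2.polylines(o,[cv2.convexHull((proj(c,place(p,b))*16).astype(np.int32))],True,(255,0,255),1,shift=4)
cv2.imwrite('pics/f3.png',cv2.resize(o[:230],(800,288)))
d=pickle.load(open('w2.pkl','rb')); g=[516.2,186.2,.2444]
print(local(g,[unproj(d,(257.7,179),46),unproj(d,(381.5,169),46)]))
for q,t in(('light',(-2,86.5)),('red',(6,-84)),('knife',(-1.6,29.2)),('stick',(-4.4,-32))): print(q,place(g,[[*t,0]]).round(1))
for y in(84,28,-28,-84): print(y,place(p,[[0,y,0]]).round(1))
```

```text
5.35 [ 558.02505033 -128.84324091  285.49157982] [ 3.14147595e+00  9.54084303e-05 -2.89563600e+00] [-2.90936207e-01  3.05506713e-01  1.32972656e+00  1.49395053e-04
  1.50633709e+00 -2.10769882e+00]
142.0
[ 5.04968758e+02 -1.37602266e+02  6.49506797e-02] 22.95773879330973
[[ 95.93429669 -83.35562965  46.        ]
 [ 82.76740906  85.39276785  46.        ]]
light [[493.3 269.6   0. ]]
red [[542.3 106.1   0. ]]
knife [[507.6 214.1   0. ]]
stick [[519.7 154.1   0. ]]
84 [[499.5 -53.8   0. ]]
28 [[ 503.2 -109.7    0. ]]
-28 [[ 506.8 -165.5    0. ]]
-84 [[ 510.4 -221.4    0. ]]
```

View pics/f3.png

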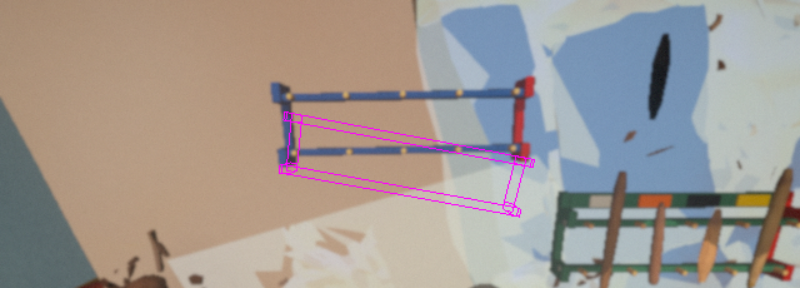

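The blue rack shows at crop (272–535, 80–170) and the automatic fit failed on its colour mask. The pin tops are clear, so I'll fit on those and loosen the mask as a cross-check.

Run:
```python
from m import *
import pickle
c=pickle.load(open('w3.pkl','rb'))
px=np.array([(345,95),(402,94),(459,92),(349,151),(404,150),(458,149)])/1.25-.0
W=np.array([unproj(c,u,52) for u in px])[:,:2]
L=np.array([(x,y) for x in(-27,27) for y in(-56,0,56)],float)
A=W-W.mean(0);B=L
th=np.arctan2((B[:,0]*A[:,1]-B[:,1]*A[:,0]).sum(),(B*A).sum()); p=[*W.mean(0),th]
print(p,np.round(local(p,np.c_[W,W[:,0]*0])[:,:2]-L,1).tolist())
hh=cv2.cvtColor(c['image'],cv2.COLOR_RGB2HSV).astype(int); H,S=hh[:,:,0],hh[:,:,1]
m=np.zeros(H.shape); m[58:140,212:432]=((((H>98)&(H<130)&(S>90))|(((H<6)|(H>174))&(S>120)))*1.)[58:140,212:432]
m[:,345:405]*=(hh[:,345:405,2]<140)
print(m.sum(),fit([(c,m)],p))
```

```text
[np.float64(464.0201751488828), np.float64(-150.96848984512744), np.float64(0.26904931044736313)] [[0.1, -0.3], [0.5, -0.2], [0.0, -0.2], [-0.5, 0.3], [-0.2, 0.6], [0.2, -0.2]]
1826.0 (array([ 4.63463389e+02, -1.50640885e+02,  2.69480760e-01]), np.float64(1.093322205450432))
```

Blue rack pose is (463.7, −150.8, 0.269 rad); pins and edges agree within 1 mm. First the red loop tool.

>>> servo_tool([
  {"wx": 0,"wy": 0,"wz": 0,"dx": -0.07,"dy": 0.38,"dz": 0.28,"fingers": 0.2},
  {"wx": 0,"wy": 0,"wz": 0,"dx": -0.14,"dy": 0.77,"dz": 0.56,"fingers": 0.2},
])

```text
clock: 5.6
eef_pos: [552.8, -50.1, 229.0]
eef_rot: [-3.141, 0.001, -2.897]
wrist_force: [0.2, -0.1, -1.5]
finger_gap: 37.7
finger_force: 0.0
```

>>> servo_tool([
  {"wx": 0,"wy": 0,"wz": 0,"dx": -0.07,"dy": 0.38,"dz": 0.28,"fingers": 0.2},
  {"wx": 0,"wy": 0,"wz": 0,"dx": -0.14,"dy": 0.77,"dz": 0.56,"fingers": 0.2},
])

```text
clock: 5.8
eef_pos: [547.2, 29.1, 172.6]
eef_rot: [-3.142, 0.001, -2.895]
wrist_force: [1.6, 0.2, 0.0]
finger_gap: 37.7
finger_force: 0.0
```

>>> servo_tool([
  {"wx": 0,"wy": 0,"wz": 0,"dx": -0.07,"dy": 0.38,"dz": 0.28,"fingers": 0.2},
  {"wx": 0,"wy": 0,"wz": 0,"dx": -0.14,"dy": 0.77,"dz": 0.57,"fingers": 0.2},
  {"wx": 0,"wy": 0,"wz": 0,"dx": -0.14,"dy": 0.77,"dz": 0.57,"fingers": 0.2},
  {"wx": 0,"wy": 0,"wz": 0,"dx": -0.14,"dy": 0.77,"dz": 0.57,"fingers": 0.2},
])

```text
clock: 6.2
eef_pos: [542.2, 105.9, 116.3]
eef_rot: [-3.142, -0.001, -2.893]
wrist_force: [-0.6, -0.9, 0.0]
finger_gap: 37.5
finger_force: 0.0
```

>>> servo_tool([
  {"wx": 0,"wy": 0,"wz": 0,"dx": 0,"dy": 0,"dz": 0.4,"fingers": 0.2},
  {"wx": 0,"wy": 0,"wz": 0,"dx": 0,"dy": 0,"dz": 0.7,"fingers": 0.2},
  {"wx": 0,"wy": 0,"wz": 0,"dx": 0,"dy": 0,"dz": 0.9,"fingers": 0.2},
  {"wx": 0,"wy": 0,"wz": 0,"dx": 0,"dy": 0,"dz": 0.9,"fingers": 0.2},
  {"wx": 0,"wy": 0,"wz": 0,"dx": 0,"dy": 0,"dz": 0.9,"fingers": 1},
  {"wx": 0,"wy": 0,"wz": 0,"dx": 0,"dy": 0,"dz": 0.9,"fingers": 1},
  {"wx": 0,"wy": 0,"wz": 0,"dx": 0,"dy": 0,"dz": 0.9,"fingers": 1},
  {"wx": 0,"wy": 0,"wz": 0,"dx": 0,"dy": 0,"dz": 0.9,"fingers": 1},
  {"wx": 0,"wy": 0,"wz": 0,"dx": 0,"dy": 0,"dz": 0.9,"fingers": 1},
  {"wx": 0,"wy": 0,"wz": 0,"dx": 0,"dy": 0,"dz": 0.9,"fingers": 1},
])

```text
clock: 7.2
eef_pos: [543.1, 104.7, 27.4]
eef_rot: [-3.141, 0.002, -2.896]
wrist_force: [-1.2, -0.5, 6.5]
finger_gap: 11.3
finger_force: 15.0
```

>>> servo_tool([
  {"wx": 0,"wy": 0,"wz": 0,"dx": 0,"dy": 0,"dz": -0.1,"fingers": 1},
  {"wx": 0,"wy": 0,"wz": 0,"dx": 0,"dy": 0,"dz": -0.4,"fingers": 1},
  {"wx": 0,"wy": 0,"wz": 0,"dx": 0,"dy": 0,"dz": -0.7,"fingers": 1},
  {"wx": 0,"wy": 0,"wz": 0,"dx": 0,"dy": 0,"dz": -0.9,"fingers": 1},
  {"wx": 0,"wy": 0,"wz": 0,"dx": 0,"dy": 0,"dz": -0.9,"fingers": 1},
])

```text
clock: 7.7
eef_pos: [543.8, 104.8, 119.7]
eef_rot: [-3.141, 0.005, -2.896]
wrist_force: [-0.7, -0.0, -1.5]
finger_gap: 10.8
finger_force: 15.0
```

Run:
```python
from h import *
print(read_state()['joints'])
c=camera('wrist'); s=camera('scene'); cv2.imwrite('pics/g1.png',np.hstack([c['image'],cv2.resize(s['image'][80:260,230:450],(489,400))])[:,:,::-1][:, 150:900])
```

```text
[ 1.24287397e-01  3.89905194e-01  1.60968164e+00  1.19959359e-05
  1.13697115e+00 -1.69180902e+00]
```

View pics/g1.png

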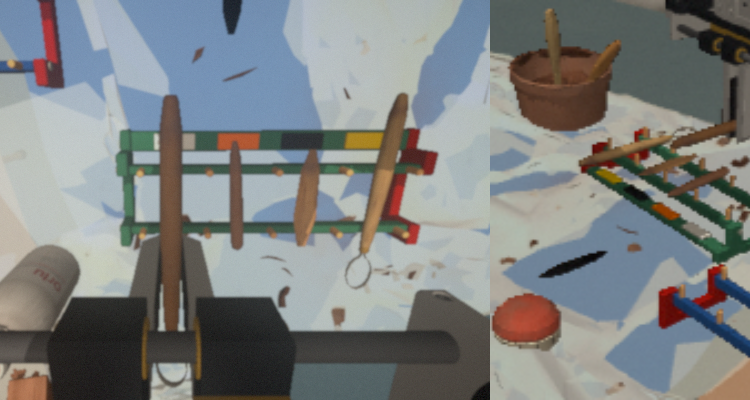

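Red loop tool is held level and centred. The rest are undisturbed on the green rack.

>>> servo_tool([
  {"wx": 0,"wy": 0,"wz": 0,"dx": 0.2,"dy": -0.2,"dz": 0,"fingers": 1},
  {"wx": 0,"wy": 0,"wz": 0,"dx": 0.45,"dy": -0.46,"dz": 0,"fingers": 1},
  {"wx": 0,"wy": 0,"wz": 0,"dx": 0.71,"dy": -0.72,"dz": 0,"fingers": 1},
])

```text
clock: 8.1
eef_pos: [489.7, 16.8, 114.9]
eef_rot: [3.141, -0.003, -2.895]
wrist_force: [0.2, -0.4, 0.8]
finger_gap: 11.0
finger_force: 15.0
```

>>> servo_tool([
  {"wx": 0,"wy": 0,"wz": 0,"dx": 0.26,"dy": -0.26,"dz": 0,"fingers": 1},
  {"wx": 0,"wy": 0,"wz": 0,"dx": 0.5,"dy": -0.52,"dz": 0,"fingers": 1},
  {"wx": 0,"wy": 0,"wz": 0,"dx": 0.71,"dy": -0.72,"dz": 0,"fingers": 1},
  {"wx": 0,"wy": 0,"wz": 0,"dx": 0.71,"dy": -0.72,"dz": 0,"fingers": 1},
  {"wx": 0,"wy": 0,"wz": 0,"dx": 0.71,"dy": -0.72,"dz": 0,"fingers": 1},
])

```text
clock: 8.6
eef_pos: [439.4, -69.6, 115.7]
eef_rot: [3.141, -0.001, -2.898]
wrist_force: [-0.3, -0.3, 0.0]
finger_gap: 11.5
finger_force: 15.0
```

Run:
```python
from m import *
s=read_state(); print(s['eef_pos'],s['eef_rot'])
p=[463.7,-150.8,.269]; print(local(p,[s['eef_pos']]))
c=camera('scene'); cv2.imwrite('pics/g2.png',cv2.resize(c['image'][130:310,240:460],None,fx=3,fy=3)[:,:,::-1])
```

```text
[439.40188337 -69.56918332 115.70052394] [ 3.14088611e+00 -1.12203837e-03 -2.89761036e+00]
[[ -1.83577329  84.76717517 115.70052394]]
```

View pics/g2.png

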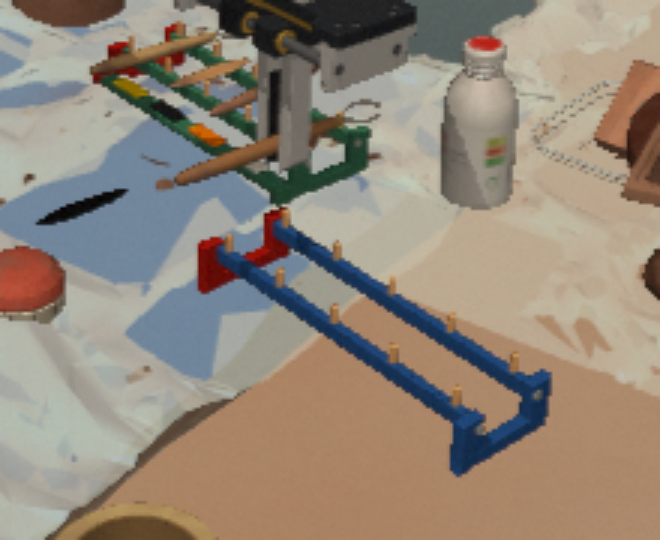

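>>> servo_tool([
  {"wx": 0,"wy": 0,"wz": 0,"dx": 0,"dy": 0,"dz": 0.35,"fingers": 1},
  {"wx": 0,"wy": 0,"wz": 0,"dx": 0,"dy": 0,"dz": 0.65,"fingers": 1},
  {"wx": 0,"wy": 0,"wz": 0,"dx": 0,"dy": 0,"dz": 0.83,"fingers": 1},
  {"wx": 0,"wy": 0,"wz": 0,"dx": 0,"dy": 0,"dz": 0.88,"fingers": 1},
  {"wx": 0,"wy": 0,"wz": 0,"dx": 0,"dy": 0,"dz": 0.88,"fingers": 1},
  {"wx": 0,"wy": 0,"wz": 0,"dx": 0,"dy": 0,"dz": 0.88,"fingers": 0.2},
  {"wx": 0,"wy": 0,"wz": 0,"dx": 0,"dy": 0,"dz": 0.88,"fingers": 0.2},
  {"wx": 0,"wy": 0,"wz": 0,"dx": 0,"dy": 0,"dz": 0.88,"fingers": 0.2},
  {"wx": 0,"wy": 0,"wz": 0,"dx": 0,"dy": 0,"dz": 0.88,"fingers": 0.2},
  {"wx": 0,"wy": 0,"wz": 0,"dx": 0,"dy": 0,"dz": 0.88,"fingers": 0.2},
])

```text
clock: 9.65
eef_pos: [439.8, -69.6, 28.6]
eef_rot: [-3.141, 0.0, -2.896]
wrist_force: [0.5, 1.0, -1.0]
finger_gap: 37.1
finger_force: 0.0
```

>>> servo_tool([
  {"wx": 0,"wy": 0,"wz": 0,"dx": 0,"dy": 0,"dz": -0.3,"fingers": 0.2},
  {"wx": 0,"wy": 0,"wz": 0,"dx": 0,"dy": 0,"dz": -0.7,"fingers": 0.2},
  {"wx": 0,"wy": 0,"wz": 0,"dx": 0,"dy": 0,"dz": -0.88,"fingers": 0.2},
  {"wx": 0,"wy": 0,"wz": 0,"dx": 0,"dy": 0,"dz": -0.88,"fingers": 0.2},
])

```text
clock: 10.05
eef_pos: [440.9, -69.8, 118.8]
eef_rot: [-3.139, 0.004, -2.896]
wrist_force: [0.9, 0.9, -0.6]
finger_gap: 37.8
finger_force: 0.0
```

```bash
cat > u.py <<'E'
from m import *
P=[463.7,-150.8,.269]
def uv(X): return np.array([-.9699*X[0]-.2435*X[1],-.2435*X[0]+.9699*X[1]])
s=read_state(); print(s['clock'],s['eef_pos'].round(1),s['eef_rot'].round(4),'uv',uv(s['eef_pos']).round(1))
E
python3 - <<'E'
from u import *
for n,t in(('red',(542.3,106.1)),('stick',(519.7,154.1)),('knife',(507.6,214.1)),('light',(493.3,269.6))): print(n,(uv(t)-uv(s['eef_pos'])).round(1))
c=camera('wrist')
for n in('wrist','scene'):
    c=camera(n)
    for q in('red_loop_tool',): print(n,[(round(d['conf'],2),tool(c,q,46,P,d['location'])[2:]) for d in spot_in(q,c)[:2]])
cv2.imwrite('pics/g3.png',cv2.resize(c['image'][130:310,240:460],None,fx=3,fy=3)[:,:,::-1])
E
```

```text
10.05 [440.9 -69.8 118.8] [-3.1394  0.0042 -2.8965] uv [-410.7 -175.1]
red [-141.1  146. ]
stick [-130.9  198. ]
knife [-133.8  259.2]
light [-133.4  316.5]
wrist [(0.85, (np.float64(146.5), 'ang', np.float64(-0.014), 'lo', array([-92. ,  87.3]), 'hi', array([54.5, 85.2]), 'mid', array([-18.7,  86.2])))]
scene [(0.52, (np.float64(177.3), 'ang', np.float64(-0.015), 'lo', array([-90. ,  86.1]), 'hi', array([87.3, 83.4]), 'mid', array([-1.3, 84.7])))]
```

View pics/g3.png

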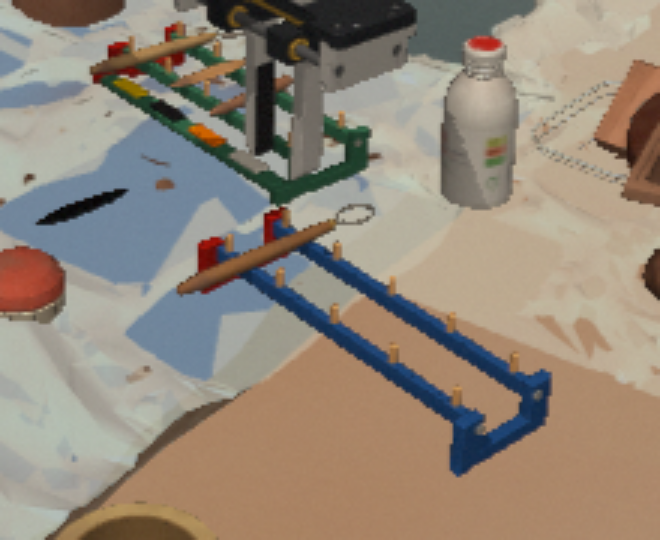

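Red loop tool lies well in the bay next to the red end. Next the round stick.

>>> servo_tool([
  {"wx": 0,"wy": 0,"wz": 0,"dx": -0.26,"dy": 0.39,"dz": 0,"fingers": 0.2},
  {"wx": 0,"wy": 0,"wz": 0,"dx": -0.52,"dy": 0.78,"dz": 0,"fingers": 0.2},
  {"wx": 0,"wy": 0,"wz": 0,"dx": -0.66,"dy": 0.99,"dz": 0,"fingers": 0.2},
])

```text
clock: 10.7
eef_pos: [480.1, 44.9, 115.9]
eef_rot: [3.141, -0.001, -2.896]
wrist_force: [0.8, -0.4, -0.6]
finger_gap: 37.6
finger_force: 0.0
```

>>> servo_tool([
  {"wx": 0,"wy": 0,"wz": 0,"dx": -0.26,"dy": 0.39,"dz": 0,"fingers": 0.2},
  {"wx": 0,"wy": 0,"wz": 0,"dx": -0.52,"dy": 0.78,"dz": 0,"fingers": 0.2},
  {"wx": 0,"wy": 0,"wz": 0,"dx": -0.66,"dy": 0.99,"dz": 0,"fingers": 0.2},
  {"wx": 0,"wy": 0,"wz": 0,"dx": -0.66,"dy": 0.99,"dz": 0,"fingers": 0.2},
  {"wx": 0,"wy": 0,"wz": 0,"dx": -0.66,"dy": 0.99,"dz": 0,"fingers": 0.2},
])

```text
clock: 11.2
eef_pos: [519.3, 154.6, 115.6]
eef_rot: [-3.142, -0.001, -2.895]
wrist_force: [0.6, 0.4, -0.3]
finger_gap: 37.6
finger_force: 0.0
```

>>> servo_tool([
  {"wx": 0,"wy": 0,"wz": 0,"dx": 0,"dy": 0,"dz": 0.4,"fingers": 0.2},
  {"wx": 0,"wy": 0,"wz": 0,"dx": 0,"dy": 0,"dz": 0.7,"fingers": 0.2},
  {"wx": 0,"wy": 0,"wz": 0,"dx": 0,"dy": 0,"dz": 0.9,"fingers": 0.2},
  {"wx": 0,"wy": 0,"wz": 0,"dx": 0,"dy": 0,"dz": 0.9,"fingers": 0.2},
  {"wx": 0,"wy": 0,"wz": 0,"dx": 0,"dy": 0,"dz": 0.9,"fingers": 1},
  {"wx": 0,"wy": 0,"wz": 0,"dx": 0,"dy": 0,"dz": 0.9,"fingers": 1},
  {"wx": 0,"wy": 0,"wz": 0,"dx": 0,"dy": 0,"dz": 0.9,"fingers": 1},
  {"wx": 0,"wy": 0,"wz": 0,"dx": 0,"dy": 0,"dz": 0.9,"fingers": 1},
  {"wx": 0,"wy": 0,"wz": 0,"dx": 0,"dy": 0,"dz": 0.9,"fingers": 1},
  {"wx": 0,"wy": 0,"wz": 0,"dx": 0,"dy": 0,"dz": 0.9,"fingers": 1},
])

```text
clock: 12.2
eef_pos: [520.2, 154.6, 27.2]
eef_rot: [-3.141, 0.001, -2.896]
wrist_force: [-0.8, -0.7, 6.4]
finger_gap: 10.1
finger_force: 14.9
```

>>> servo_tool([
  {"wx": 0,"wy": 0,"wz": 0,"dx": 0,"dy": 0,"dz": -0.1,"fingers": 1},
  {"wx": 0,"wy": 0,"wz": 0,"dx": 0,"dy": 0,"dz": -0.4,"fingers": 1},
  {"wx": 0,"wy": 0,"wz": 0,"dx": 0,"dy": 0,"dz": -0.7,"fingers": 1},
  {"wx": 0,"wy": 0,"wz": 0,"dx": 0,"dy": 0,"dz": -0.9,"fingers": 1},
  {"wx": 0,"wy": 0,"wz": 0,"dx": 0,"dy": 0,"dz": -0.9,"fingers": 1},
])

```text
clock: 12.7
eef_pos: [520.9, 154.9, 119.6]
eef_rot: [-3.142, 0.005, -2.896]
wrist_force: [0.5, -0.7, -0.4]
finger_gap: 10.9
finger_force: 14.9
```

>>> servo_tool([
  {"wx": 0,"wy": 0,"wz": 0,"dx": 0.14,"dy": -0.28,"dz": 0,"fingers": 1},
  {"wx": 0,"wy": 0,"wz": 0,"dx": 0.28,"dy": -0.57,"dz": 0,"fingers": 1},
  {"wx": 0,"wy": 0,"wz": 0,"dx": 0.43,"dy": -0.85,"dz": 0,"fingers": 1},
])

```text
clock: 13.0
eef_pos: [497.8, 60.7, 115.5]
eef_rot: [3.141, -0.001, -2.896]
wrist_force: [0.8, 0.3, -0.4]
finger_gap: 10.6
finger_force: 14.9
```

>>> servo_tool([
  {"wx": 0,"wy": 0,"wz": 0,"dx": 0.14,"dy": -0.28,"dz": 0,"fingers": 1},
  {"wx": 0,"wy": 0,"wz": 0,"dx": 0.28,"dy": -0.57,"dz": 0,"fingers": 1},
  {"wx": 0,"wy": 0,"wz": 0,"dx": 0.43,"dy": -0.85,"dz": 0,"fingers": 1},
])

```text
clock: 13.3
eef_pos: [476.7, -32.3, 115.6]
eef_rot: [3.141, -0.001, -2.896]
wrist_force: [0.5, -0.9, 0.4]
finger_gap: 10.1
finger_force: 14.9
```

>>> servo_tool([
  {"wx": 0,"wy": 0,"wz": 0,"dx": 0.14,"dy": -0.28,"dz": 0,"fingers": 1},
  {"wx": 0,"wy": 0,"wz": 0,"dx": 0.28,"dy": -0.57,"dz": 0,"fingers": 1},
  {"wx": 0,"wy": 0,"wz": 0,"dx": 0.43,"dy": -0.85,"dz": 0,"fingers": 1},
  {"wx": 0,"wy": 0,"wz": 0,"dx": 0.43,"dy": -0.85,"dz": 0,"fingers": 1},
  {"wx": 0,"wy": 0,"wz": 0,"dx": 0.43,"dy": -0.85,"dz": 0,"fingers": 1},
])

```text
clock: 13.8
eef_pos: [456.1, -124.2, 115.8]
eef_rot: [3.141, -0.001, -2.898]
wrist_force: [-0.7, 0.7, -0.5]
finger_gap: 10.1
finger_force: 14.9
```

Run:
```python
from u import *
print((uv((456.3,-123.8))-uv(s['eef_pos'])).round(1))
c=camera('scene'); 
z=s['eef_pos'][2]+19
print([tool(c,q,z,P,None) for q in('round_stick',)])
cv2.imwrite('pics/g4.png',cv2.resize(c['image'][130:310,240:460],None,fx=3,fy=3)[:,:,::-1])
```

```text
13.8 [ 456.1 -124.2  115.8] [ 3.1408e+00 -9.0000e-04 -2.8977e+00] uv [-412.1 -231.5]
[-0.3  0.3]
[None]
```

View pics/g4.png

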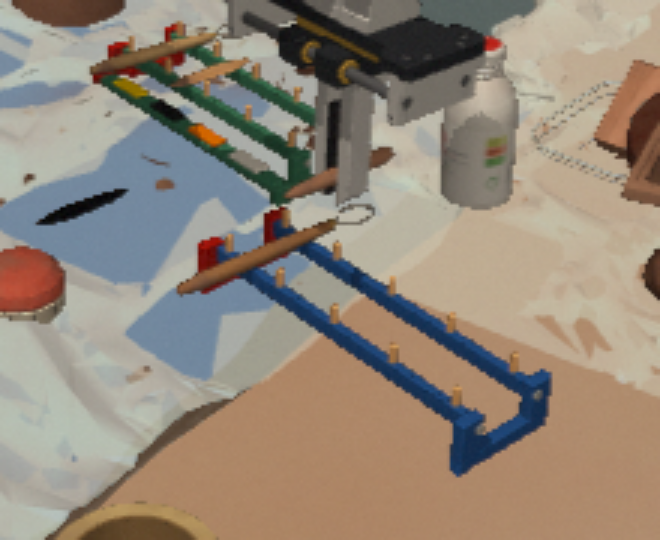

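The stick is held level above its bay. Lowering, releasing, then going to the knife.

>>> servo_tool([
  {"wx": 0,"wy": 0,"wz": 0,"dx": 0,"dy": 0,"dz": 0.35,"fingers": 1},
  {"wx": 0,"wy": 0,"wz": 0,"dx": 0,"dy": 0,"dz": 0.65,"fingers": 1},
  {"wx": 0,"wy": 0,"wz": 0,"dx": 0,"dy": 0,"dz": 0.83,"fingers": 1},
  {"wx": 0,"wy": 0,"wz": 0,"dx": 0,"dy": 0,"dz": 0.88,"fingers": 1},
  {"wx": 0,"wy": 0,"wz": 0,"dx": 0,"dy": 0,"dz": 0.88,"fingers": 1},
  {"wx": 0,"wy": 0,"wz": 0,"dx": 0,"dy": 0,"dz": 0.88,"fingers": 0.2},
  {"wx": 0,"wy": 0,"wz": 0,"dx": 0,"dy": 0,"dz": 0.88,"fingers": 0.2},
  {"wx": 0,"wy": 0,"wz": 0,"dx": 0,"dy": 0,"dz": 0.88,"fingers": 0.2},
  {"wx": 0,"wy": 0,"wz": 0,"dx": 0,"dy": 0,"dz": 0.88,"fingers": 0.2},
  {"wx": 0,"wy": 0,"wz": 0,"dx": 0,"dy": 0,"dz": 0.88,"fingers": 0.2},
])

```text
clock: 14.9
eef_pos: [456.6, -124.1, 28.6]
eef_rot: [-3.141, 0.0, -2.896]
wrist_force: [0.0, -0.7, 0.6]
finger_gap: 37.5
finger_force: 0.0
```

>>> servo_tool([
  {"wx": 0,"wy": 0,"wz": 0,"dx": 0,"dy": 0,"dz": -0.3,"fingers": 0.2},
  {"wx": 0,"wy": 0,"wz": 0,"dx": 0,"dy": 0,"dz": -0.7,"fingers": 0.2},
  {"wx": 0,"wy": 0,"wz": 0,"dx": 0,"dy": 0,"dz": -0.88,"fingers": 0.2},
  {"wx": 0,"wy": 0,"wz": 0,"dx": 0,"dy": 0,"dz": -0.88,"fingers": 0.2},
])

```text
clock: 15.3
eef_pos: [457.6, -124.5, 118.9]
eef_rot: [-3.139, 0.004, -2.896]
wrist_force: [-0.1, 0.2, 0.4]
finger_gap: 37.4
finger_force: 0.0
```

>>> servo_tool([
  {"wx": 0,"wy": 0,"wz": 0,"dx": -0.16,"dy": 0.4,"dz": 0,"fingers": 0.2},
  {"wx": 0,"wy": 0,"wz": 0,"dx": -0.33,"dy": 0.79,"dz": 0,"fingers": 0.2},
])

```text
clock: 15.5
eef_pos: [468.8, -38.9, 115.5]
eef_rot: [3.141, -0.001, -2.899]
wrist_force: [0.6, 0.3, -0.1]
finger_gap: 37.5
finger_force: 0.0
```

>>> servo_tool([
  {"wx": 0,"wy": 0,"wz": 0,"dx": -0.16,"dy": 0.4,"dz": 0,"fingers": 0.2},
  {"wx": 0,"wy": 0,"wz": 0,"dx": -0.33,"dy": 0.79,"dz": 0,"fingers": 0.2},
])

```text
clock: 15.7
eef_pos: [481.6, 46.8, 115.3]
eef_rot: [3.141, -0.001, -2.897]
wrist_force: [0.6, -1.6, 0.6]
finger_gap: 37.6
finger_force: 0.0
```

>>> servo_tool([
  {"wx": 0,"wy": 0,"wz": 0,"dx": -0.16,"dy": 0.4,"dz": 0,"fingers": 0.2},
  {"wx": 0,"wy": 0,"wz": 0,"dx": -0.33,"dy": 0.79,"dz": 0,"fingers": 0.2},
])

```text
clock: 15.9
eef_pos: [494.5, 131.6, 115.2]
eef_rot: [3.142, -0.001, -2.896]
wrist_force: [1.5, -0.6, 1.2]
finger_gap: 37.3
finger_force: 0.0
```

>>> servo_tool([
  {"wx": 0,"wy": 0,"wz": 0,"dx": -0.16,"dy": 0.4,"dz": 0,"fingers": 0.2},
  {"wx": 0,"wy": 0,"wz": 0,"dx": -0.33,"dy": 0.79,"dz": 0,"fingers": 0.2},
  {"wx": 0,"wy": 0,"wz": 0,"dx": -0.33,"dy": 0.79,"dz": 0,"fingers": 0.2},
  {"wx": 0,"wy": 0,"wz": 0,"dx": -0.33,"dy": 0.79,"dz": 0,"fingers": 0.2},
])

```text
clock: 16.3
eef_pos: [507.2, 214.7, 115.0]
eef_rot: [-3.141, -0.002, -2.895]
wrist_force: [0.5, -1.2, 1.1]
finger_gap: 37.6
finger_force: 0.0
```

Run:
```python
from u import *
print('todo',(uv((507.6,214.1))-uv(s['eef_pos'])).round(1))
G=[516.2,186.2,.2444]
for n in('scene','top'):
  c=camera(n)
  for q,z,F in(('round_stick',45,P),('flat_knife',43,G),('light_loop_tool',46,G)):
    print(n,q,[(round(d['conf'],2),tool(c,q,z,F,d['location'])[2:]) for d in spot_in(q,c)[:2]])
```

```text
16.3 [507.2 214.7 115. ] [-3.1413e+00 -2.1000e-03 -2.8949e+00] uv [-544.2   84.7]
todo [-0.3 -0.7]
scene round_stick [(0.6, (np.float64(91.3), 'ang', np.float64(0.002), 'lo', array([-41.6,  26.7]), 'hi', array([49.7, 26.9]), 'mid', array([ 4.1, 26.8])))]
scene flat_knife []
scene light_loop_tool [(0.59, (np.float64(129.9), 'ang', np.float64(-0.033), 'lo', array([-86.6,  88.7]), 'hi', array([43.3, 84.4]), 'mid', array([-21.6,  86.5])))]
top round_stick [(0.75, (np.float64(75.7), 'ang', np.float64(-0.009), 'lo', array([-31.5,  29. ]), 'hi', array([44.2, 28.4]), 'mid', array([ 6.3, 28.7])))]
top flat_knife [(0.72, (np.float64(77.6), 'ang', np.float64(0.017), 'lo', array([-220.8,  -40.7]), 'hi', array([-143.2,  -39.4]), 'mid', array([-182. ,  -40.1]))), (0.47, (np.float64(34.3), 'ang', np.float64(-0.04), 'lo', array([-38.6,  27.5]), 'hi', array([-4.4, 26.1]), 'mid', array([-21.5,  26.8])))]Traceback (most recent call last):
  File "<stdin>", line 7, in <module>
TypeError: 'NoneType' object is not subscriptable
```

>>> servo_tool([
  {"wx": 0,"wy": 0,"wz": 0,"dx": 0,"dy": 0,"dz": 0.4,"fingers": 0.2},
  {"wx": 0,"wy": 0,"wz": 0,"dx": 0,"dy": 0,"dz": 0.7,"fingers": 0.2},
  {"wx": 0,"wy": 0,"wz": 0,"dx": 0,"dy": 0,"dz": 0.91,"fingers": 0.2},
  {"wx": 0,"wy": 0,"wz": 0,"dx": 0,"dy": 0,"dz": 0.91,"fingers": 0.2},
  {"wx": 0,"wy": 0,"wz": 0,"dx": 0,"dy": 0,"dz": 0.91,"fingers": 1},
  {"wx": 0,"wy": 0,"wz": 0,"dx": 0,"dy": 0,"dz": 0.91,"fingers": 1},
  {"wx": 0,"wy": 0,"wz": 0,"dx": 0,"dy": 0,"dz": 0.91,"fingers": 1},
  {"wx": 0,"wy": 0,"wz": 0,"dx": 0,"dy": 0,"dz": 0.91,"fingers": 1},
  {"wx": 0,"wy": 0,"wz": 0,"dx": 0,"dy": 0,"dz": 0.91,"fingers": 1},
])

```text
clock: 17.9
eef_pos: [508.5, 214.7, 26.5]
eef_rot: [3.141, 0.002, -2.896]
wrist_force: [-0.4, 0.2, 6.0]
finger_gap: 17.4
finger_force: 15.0
```

>>> servo_tool([
  {"wx": 0,"wy": 0,"wz": 0,"dx": 0,"dy": 0,"dz": -0.1,"fingers": 1},
  {"wx": 0,"wy": 0,"wz": 0,"dx": 0,"dy": 0,"dz": -0.4,"fingers": 1},
  {"wx": 0,"wy": 0,"wz": 0,"dx": 0,"dy": 0,"dz": -0.7,"fingers": 1},
  {"wx": 0,"wy": 0,"wz": 0,"dx": 0,"dy": 0,"dz": -0.91,"fingers": 1},
  {"wx": 0,"wy": 0,"wz": 0,"dx": 0,"dy": 0,"dz": -0.91,"fingers": 1},
])

```text
clock: 18.4
eef_pos: [509.0, 214.9, 119.9]
eef_rot: [3.141, 0.005, -2.896]
wrist_force: [-0.2, -0.6, -0.1]
finger_gap: 17.6
finger_force: 15.0
```

>>> servo_tool([
  {"wx": 0,"wy": 0,"wz": 0,"dx": 0.11,"dy": -0.31,"dz": 0,"fingers": 1},
  {"wx": 0,"wy": 0,"wz": 0,"dx": 0.22,"dy": -0.62,"dz": 0,"fingers": 1},
  {"wx": 0,"wy": 0,"wz": 0,"dx": 0.33,"dy": -0.93,"dz": 0,"fingers": 1},
])

```text
clock: 18.7
eef_pos: [497.6, 115.2, 115.6]
eef_rot: [3.141, -0.001, -2.896]
wrist_force: [-0.6, 0.2, -0.2]
finger_gap: 17.2
finger_force: 15.0
```

>>> servo_tool([
  {"wx": 0,"wy": 0,"wz": 0,"dx": 0.11,"dy": -0.31,"dz": 0,"fingers": 1},
  {"wx": 0,"wy": 0,"wz": 0,"dx": 0.22,"dy": -0.62,"dz": 0,"fingers": 1},
  {"wx": 0,"wy": 0,"wz": 0,"dx": 0.33,"dy": -0.93,"dz": 0,"fingers": 1},
])

```text
clock: 19.0
eef_pos: [488.1, 16.8, 115.7]
eef_rot: [3.141, -0.001, -2.896]
wrist_force: [0.9, -0.5, 0.0]
finger_gap: 17.4
finger_force: 15.0
```

>>> servo_tool([
  {"wx": 0,"wy": 0,"wz": 0,"dx": 0.11,"dy": -0.31,"dz": 0,"fingers": 1},
  {"wx": 0,"wy": 0,"wz": 0,"dx": 0.22,"dy": -0.62,"dz": 0,"fingers": 1},
  {"wx": 0,"wy": 0,"wz": 0,"dx": 0.33,"dy": -0.93,"dz": 0,"fingers": 1},
])

```text
clock: 19.3
eef_pos: [478.7, -81.4, 115.7]
eef_rot: [3.141, -0.001, -2.896]
wrist_force: [0.7, -0.0, 0.3]
finger_gap: 17.1
finger_force: 15.0
```

>>> servo_tool([
  {"wx": 0,"wy": 0,"wz": 0,"dx": 0.11,"dy": -0.31,"dz": 0,"fingers": 1},
  {"wx": 0,"wy": 0,"wz": 0,"dx": 0.22,"dy": -0.62,"dz": 0,"fingers": 1},
  {"wx": 0,"wy": 0,"wz": 0,"dx": 0.33,"dy": -0.93,"dz": 0,"fingers": 1},
  {"wx": 0,"wy": 0,"wz": 0,"dx": 0.33,"dy": -0.93,"dz": 0,"fingers": 1},
  {"wx": 0,"wy": 0,"wz": 0,"dx": 0.33,"dy": -0.93,"dz": 0,"fingers": 1},
])

```text
clock: 19.8
eef_pos: [469.6, -178.5, 115.7]
eef_rot: [3.141, -0.001, -2.898]
wrist_force: [-0.0, -0.1, -1.1]
finger_gap: 16.9
finger_force: 15.0
```

Run:
```python
from u import *
print((uv((471.2,-177.8))-uv(s['eef_pos'])).round(1),s['joints'])
c=camera('scene'); cv2.imwrite('pics/g5.png',cv2.resize(c['image'][130:310,240:460],None,fx=3,fy=3)[:,:,::-1])
```

```text
19.8 [ 469.6 -178.5  115.7] [ 3.1406e+00 -1.0000e-03 -2.8977e+00] uv [-412.  -287.4]
[-1.7  0.2] [-4.36198617e-01  2.92070893e-01  1.75385005e+00  1.62004263e-04
  1.09705133e+00 -2.25094455e+00]
```

View pics/g5.png

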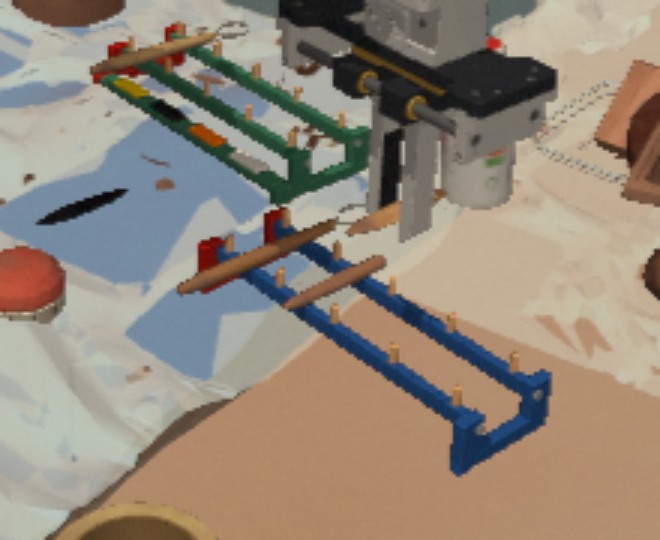

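Knife is held level over its bay, with the first two tools in place. Release it, then go to the light loop tool.

>>> servo_tool([
  {"wx": 0,"wy": 0,"wz": 0,"dx": 0,"dy": 0,"dz": 0.35,"fingers": 1},
  {"wx": 0,"wy": 0,"wz": 0,"dx": 0,"dy": 0,"dz": 0.65,"fingers": 1},
  {"wx": 0,"wy": 0,"wz": 0,"dx": 0,"dy": 0,"dz": 0.83,"fingers": 1},
  {"wx": 0,"wy": 0,"wz": 0,"dx": 0,"dy": 0,"dz": 0.89,"fingers": 1},
  {"wx": 0,"wy": 0,"wz": 0,"dx": 0,"dy": 0,"dz": 0.89,"fingers": 1},
  {"wx": 0,"wy": 0,"wz": 0,"dx": 0,"dy": 0,"dz": 0.89,"fingers": 0.2},
  {"wx": 0,"wy": 0,"wz": 0,"dx": 0,"dy": 0,"dz": 0.89,"fingers": 0.2},
  {"wx": 0,"wy": 0,"wz": 0,"dx": 0,"dy": 0,"dz": 0.89,"fingers": 0.2},
  {"wx": 0,"wy": 0,"wz": 0,"dx": 0,"dy": 0,"dz": 0.89,"fingers": 0.2},
  {"wx": 0,"wy": 0,"wz": 0,"dx": 0,"dy": 0,"dz": 0.89,"fingers": 0.2},
])

```text
clock: 20.85
eef_pos: [470.2, -178.5, 27.6]
eef_rot: [-3.141, 0.0, -2.896]
wrist_force: [0.7, 0.1, 0.1]
finger_gap: 37.6
finger_force: 0.0
```

>>> servo_tool([
  {"wx": 0,"wy": 0,"wz": 0,"dx": 0,"dy": 0,"dz": -0.3,"fingers": 0.2},
  {"wx": 0,"wy": 0,"wz": 0,"dx": 0,"dy": 0,"dz": -0.7,"fingers": 0.2},
  {"wx": 0,"wy": 0,"wz": 0,"dx": 0,"dy": 0,"dz": -0.89,"fingers": 0.2},
  {"wx": 0,"wy": 0,"wz": 0,"dx": 0,"dy": 0,"dz": -0.89,"fingers": 0.2},
])

```text
clock: 21.25
eef_pos: [471.2, -179.0, 119.1]
eef_rot: [-3.139, 0.004, -2.896]
wrist_force: [-0.9, 0.4, -1.7]
finger_gap: 37.3
finger_force: 0.0
```

>>> servo_tool([
  {"wx": 0,"wy": 0,"wz": 0,"dx": -0.13,"dy": 0.43,"dz": 0,"fingers": 0.2},
  {"wx": 0,"wy": 0,"wz": 0,"dx": -0.26,"dy": 0.86,"dz": 0,"fingers": 0.2},
])

```text
clock: 21.45
eef_pos: [473.8, -88.1, 115.3]
eef_rot: [3.141, -0.001, -2.899]
wrist_force: [1.2, 0.3, 0.6]
finger_gap: 37.5
finger_force: 0.0
```

>>> servo_tool([
  {"wx": 0,"wy": 0,"wz": 0,"dx": -0.13,"dy": 0.43,"dz": 0,"fingers": 0.2},
  {"wx": 0,"wy": 0,"wz": 0,"dx": -0.26,"dy": 0.86,"dz": 0,"fingers": 0.2},
])

```text
clock: 21.65
eef_pos: [478.1, 2.7, 115.3]
eef_rot: [3.141, -0.001, -2.897]
wrist_force: [0.4, -0.1, 0.2]
finger_gap: 37.6
finger_force: 0.0
```

>>> servo_tool([
  {"wx": 0,"wy": 0,"wz": 0,"dx": -0.13,"dy": 0.43,"dz": 0,"fingers": 0.2},
  {"wx": 0,"wy": 0,"wz": 0,"dx": -0.26,"dy": 0.86,"dz": 0,"fingers": 0.2},
])

```text
clock: 21.85
eef_pos: [482.4, 92.5, 115.3]
eef_rot: [3.141, -0.001, -2.897]
wrist_force: [1.8, -0.1, 1.4]
finger_gap: 37.4
finger_force: 0.0
```

>>> servo_tool([
  {"wx": 0,"wy": 0,"wz": 0,"dx": -0.13,"dy": 0.43,"dz": 0,"fingers": 0.2},
  {"wx": 0,"wy": 0,"wz": 0,"dx": -0.26,"dy": 0.86,"dz": 0,"fingers": 0.2},
])

```text
clock: 22.05
eef_pos: [486.8, 182.2, 115.2]
eef_rot: [-3.142, -0.001, -2.896]
wrist_force: [-0.0, -0.5, -0.0]
finger_gap: 38.1
finger_force: 0.0
```

>>> servo_tool([
  {"wx": 0,"wy": 0,"wz": 0,"dx": -0.13,"dy": 0.43,"dz": 0,"fingers": 0.2},
  {"wx": 0,"wy": 0,"wz": 0,"dx": -0.27,"dy": 0.85,"dz": 0,"fingers": 0.2},
  {"wx": 0,"wy": 0,"wz": 0,"dx": -0.27,"dy": 0.85,"dz": 0,"fingers": 0.2},
  {"wx": 0,"wy": 0,"wz": 0,"dx": -0.27,"dy": 0.85,"dz": 0,"fingers": 0.2},
])

```text
clock: 22.45
eef_pos: [492.3, 269.8, 114.9]
eef_rot: [-3.141, -0.002, -2.895]
wrist_force: [0.7, -0.1, 0.8]
finger_gap: 37.2
finger_force: 0.0
```

Run:
```python
from u import *
print('todo',(uv((493.3,269.6))-uv(s['eef_pos'])).round(1))
c=camera('scene')
for q,z in(('round_stick',45),('flat_knife',43),('red_loop_tool',46)): 
  for d in trace(q,c)[:2]:
    v,u=np.nonzero(d['pixels']); L=local(P,[unproj(c,x,z) for x in zip(u,v)]); print(q,round(d['conf'],2),L.min(0).round(),L.max(0).round(),L.mean(0).round(1))
```

```text
22.45 [492.3 269.8 114.9] [-3.1411e+00 -2.2000e-03 -2.8948e+00] uv [-543.2  141.8]
todo [-0.9 -0.4]
round_stick 0.49 [-89.  76.  45.] [53. 96. 45.] [-23.2  86.2  45. ]
round_stick 0.44 [-42.  19.  45.] [45. 34. 45.] [ 1.8 26.7 45. ]
flat_knife 0.66 [-43. -40.  43.] [ 42. -19.  43.] [ -0.3 -29.5  43. ]
red_loop_tool 0.53 [-90.  76.  46.] [46. 95. 46.] [-27.2  85.2  46. ]
red_loop_tool 0.38 [-41. -43.  46.] [ 35. -23.  46.] [ -2.7 -32.8  46. ]
```

>>> servo_tool([
  {"wx": 0,"wy": 0,"wz": 0,"dx": 0,"dy": 0,"dz": 0.4,"fingers": 0.2},
  {"wx": 0,"wy": 0,"wz": 0,"dx": 0,"dy": 0,"dz": 0.7,"fingers": 0.2},
  {"wx": 0,"wy": 0,"wz": 0,"dx": 0,"dy": 0,"dz": 0.9,"fingers": 0.2},
  {"wx": 0,"wy": 0,"wz": 0,"dx": 0,"dy": 0,"dz": 0.9,"fingers": 0.2},
  {"wx": 0,"wy": 0,"wz": 0,"dx": 0,"dy": 0,"dz": 0.9,"fingers": 1},
  {"wx": 0,"wy": 0,"wz": 0,"dx": 0,"dy": 0,"dz": 0.9,"fingers": 1},
  {"wx": 0,"wy": 0,"wz": 0,"dx": 0,"dy": 0,"dz": 0.9,"fingers": 1},
  {"wx": 0,"wy": 0,"wz": 0,"dx": 0,"dy": 0,"dz": 0.9,"fingers": 1},
  {"wx": 0,"wy": 0,"wz": 0,"dx": 0,"dy": 0,"dz": 0.9,"fingers": 1},
  {"wx": 0,"wy": 0,"wz": 0,"dx": 0,"dy": 0,"dz": 0.9,"fingers": 1},
])

```text
clock: 23.65
eef_pos: [493.5, 269.7, 27.4]
eef_rot: [3.141, 0.001, -2.896]
wrist_force: [-0.1, -1.1, 6.4]
finger_gap: 12.0
finger_force: 14.9
```

>>> servo_tool([
  {"wx": 0,"wy": 0,"wz": 0,"dx": 0,"dy": 0,"dz": -0.1,"fingers": 1},
  {"wx": 0,"wy": 0,"wz": 0,"dx": 0,"dy": 0,"dz": -0.4,"fingers": 1},
  {"wx": 0,"wy": 0,"wz": 0,"dx": 0,"dy": 0,"dz": -0.7,"fingers": 1},
  {"wx": 0,"wy": 0,"wz": 0,"dx": 0,"dy": 0,"dz": -0.9,"fingers": 1},
  {"wx": 0,"wy": 0,"wz": 0,"dx": 0,"dy": 0,"dz": -0.9,"fingers": 1},
])

```text
clock: 24.15
eef_pos: [494.2, 270.1, 119.7]
eef_rot: [3.141, 0.005, -2.896]
wrist_force: [-0.7, -0.4, -0.9]
finger_gap: 11.7
finger_force: 14.9
```

>>> servo_tool([
  {"wx": 0,"wy": 0,"wz": 0,"dx": 0.09,"dy": -0.32,"dz": 0,"fingers": 1},
  {"wx": 0,"wy": 0,"wz": 0,"dx": 0.17,"dy": -0.65,"dz": 0,"fingers": 1},
  {"wx": 0,"wy": 0,"wz": 0,"dx": 0.26,"dy": -0.97,"dz": 0,"fingers": 1},
])

```text
clock: 24.45
eef_pos: [490.7, 168.0, 115.5]
eef_rot: [-3.142, -0.001, -2.896]
wrist_force: [0.7, 0.8, 0.3]
finger_gap: 11.3
finger_force: 14.9
```

>>> servo_tool([
  {"wx": 0,"wy": 0,"wz": 0,"dx": 0.09,"dy": -0.32,"dz": 0,"fingers": 1},
  {"wx": 0,"wy": 0,"wz": 0,"dx": 0.17,"dy": -0.65,"dz": 0,"fingers": 1},
  {"wx": 0,"wy": 0,"wz": 0,"dx": 0.26,"dy": -0.97,"dz": 0,"fingers": 1},
])

```text
clock: 24.75
eef_pos: [489.1, 67.4, 115.6]
eef_rot: [3.141, -0.001, -2.896]
wrist_force: [1.2, 0.1, -1.1]
finger_gap: 11.5
finger_force: 14.9
```

>>> servo_tool([
  {"wx": 0,"wy": 0,"wz": 0,"dx": 0.09,"dy": -0.32,"dz": 0,"fingers": 1},
  {"wx": 0,"wy": 0,"wz": 0,"dx": 0.17,"dy": -0.65,"dz": 0,"fingers": 1},
  {"wx": 0,"wy": 0,"wz": 0,"dx": 0.26,"dy": -0.97,"dz": 0,"fingers": 1},
])

```text
clock: 25.05
eef_pos: [487.4, -33.0, 115.7]
eef_rot: [3.141, -0.001, -2.896]
wrist_force: [-0.0, -0.1, -0.5]
finger_gap: 11.5
finger_force: 14.9
```

>>> servo_tool([
  {"wx": 0,"wy": 0,"wz": 0,"dx": 0.09,"dy": -0.32,"dz": 0,"fingers": 1},
  {"wx": 0,"wy": 0,"wz": 0,"dx": 0.17,"dy": -0.65,"dz": 0,"fingers": 1},
  {"wx": 0,"wy": 0,"wz": 0,"dx": 0.26,"dy": -0.97,"dz": 0,"fingers": 1},
])

```text
clock: 25.35
eef_pos: [485.7, -133.4, 115.6]
eef_rot: [3.141, -0.001, -2.896]
wrist_force: [0.1, -1.0, 0.1]
finger_gap: 12.0
finger_force: 14.9
```

>>> servo_tool([
  {"wx": 0,"wy": 0,"wz": 0,"dx": 0.09,"dy": -0.32,"dz": 0,"fingers": 1},
  {"wx": 0,"wy": 0,"wz": 0,"dx": 0.16,"dy": -0.65,"dz": 0,"fingers": 1},
  {"wx": 0,"wy": 0,"wz": 0,"dx": 0.24,"dy": -0.97,"dz": 0,"fingers": 1},
  {"wx": 0,"wy": 0,"wz": 0,"dx": 0.24,"dy": -0.97,"dz": 0,"fingers": 1},
  {"wx": 0,"wy": 0,"wz": 0,"dx": 0.24,"dy": -0.97,"dz": 0,"fingers": 1},
])

```text
clock: 25.85
eef_pos: [486.0, -232.1, 115.5]
eef_rot: [3.14, -0.001, -2.898]
wrist_force: [0.2, 1.3, -0.9]
finger_gap: 11.6
finger_force: 14.9
```

Run:
```python
from u import *
print((uv((486.0,-231.8))-uv(s['eef_pos'])).round(1),s['joints'])
c=camera('scene'); cv2.imwrite('pics/g6.png',cv2.resize(c['image'][130:310,240:460],None,fx=3,fy=3)[:,:,::-1])
```

```text
25.85 [ 486.  -232.1  115.5] [ 3.1404e+00 -1.1000e-03 -2.8976e+00] uv [-414.9 -343.4]
[-0.   0.3] [-5.13547403e-01  3.67358999e-01  1.65221609e+00  1.15005731e-04
  1.12367262e+00 -2.32838235e+00]
```

View pics/g6.png

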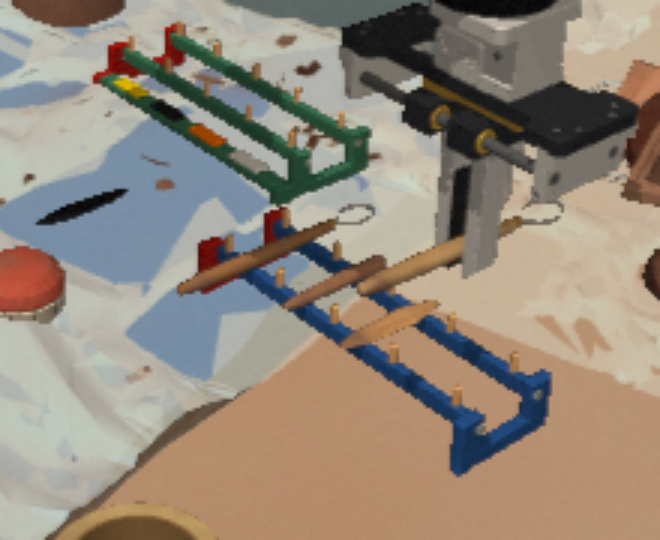

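All three lie in their bays and the light loop tool hangs over the last one. Releasing it and backing off.

>>> servo_tool([
  {"wx": 0,"wy": 0,"wz": 0,"dx": 0,"dy": 0,"dz": 0.35,"fingers": 1},
  {"wx": 0,"wy": 0,"wz": 0,"dx": 0,"dy": 0,"dz": 0.65,"fingers": 1},
  {"wx": 0,"wy": 0,"wz": 0,"dx": 0,"dy": 0,"dz": 0.83,"fingers": 1},
  {"wx": 0,"wy": 0,"wz": 0,"dx": 0,"dy": 0,"dz": 0.88,"fingers": 1},
  {"wx": 0,"wy": 0,"wz": 0,"dx": 0,"dy": 0,"dz": 0.88,"fingers": 1},
  {"wx": 0,"wy": 0,"wz": 0,"dx": 0,"dy": 0,"dz": 0.88,"fingers": 0.2},
  {"wx": 0,"wy": 0,"wz": 0,"dx": 0,"dy": 0,"dz": 0.88,"fingers": 0.2},
  {"wx": 0,"wy": 0,"wz": 0,"dx": 0,"dy": 0,"dz": 0.88,"fingers": 0.2},
  {"wx": 0,"wy": 0,"wz": 0,"dx": 0,"dy": 0,"dz": 0.88,"fingers": 0.2},
  {"wx": 0,"wy": 0,"wz": 0,"dx": 0,"dy": 0,"dz": 0.88,"fingers": 0.2},
])

```text
clock: 26.9
eef_pos: [486.6, -232.1, 28.6]
eef_rot: [-3.141, 0.0, -2.896]
wrist_force: [-0.4, -1.1, -0.5]
finger_gap: 37.3
finger_force: 0.0
```

>>> servo_tool([
  {"wx": 0,"wy": 0,"wz": 0,"dx": 0,"dy": 0,"dz": -0.3,"fingers": 0.2},
  {"wx": 0,"wy": 0,"wz": 0,"dx": 0,"dy": 0,"dz": -0.7,"fingers": 0.2},
  {"wx": 0,"wy": 0,"wz": 0,"dx": 0,"dy": 0,"dz": -1,"fingers": 0.2},
  {"wx": 0,"wy": 0,"wz": 0,"dx": 0,"dy": 0,"dz": -1,"fingers": 0.2},
])

```text
clock: 27.3
eef_pos: [488.2, -232.9, 132.6]
eef_rot: [-3.137, 0.005, -2.896]
wrist_force: [0.3, -0.5, -0.3]
finger_gap: 37.7
finger_force: 0.0
```

>>> servo_tool([
  {"wx": 0,"wy": 0,"wz": 0,"dx": -0.2,"dy": 0,"dz": -0.4,"fingers": 0.2},
  {"wx": 0,"wy": 0,"wz": 0,"dx": -0.4,"dy": 0,"dz": -0.8,"fingers": 0.2},
  {"wx": 0,"wy": 0,"wz": 0,"dx": -0.4,"dy": 0,"dz": -0.8,"fingers": 0.2},
  {"wx": 0,"wy": 0,"wz": 0,"dx": -0.4,"dy": 0,"dz": -0.8,"fingers": 0.2},
  {"wx": 0,"wy": 0,"wz": 0,"dx": -0.4,"dy": 0,"dz": -0.8,"fingers": 0.2},
])

```text
clock: 27.8
eef_pos: [524.6, -222.2, 206.7]
eef_rot: [3.14, -0.002, -2.897]
wrist_force: [0.0, -0.1, -0.8]
finger_gap: 38.1
finger_force: 0.0
```

Run:
```python
from u import *
c=camera('scene'); cv2.imwrite('pics/g7.png',cv2.resize(c['image'][130:310,240:460],None,fx=3,fy=3)[:,:,::-1])
for q,z in(('round_stick',45),('flat_knife',43),('red_loop_tool',46),('light_loop_tool',46)): 
  for d in trace(q,c)[:2]:
    v,u=np.nonzero(d['pixels']); L=local(P,[unproj(c,x,z) for x in zip(u,v)]); print(q,round(d['conf'],2),L.min(0).round(),L.max(0).round(),L.mean(0).round(1))
```

```text
27.8 [ 524.6 -222.2  206.7] [ 3.1399e+00 -2.0000e-03 -2.8965e+00] uv [-454.7 -343.2]
round_stick 0.65 [-45.  19.  45.] [47. 34. 45.] [ 0.7 26.7 45. ]
flat_knife 0.4 [-112.  213.   43.] [-40. 233.  43.] [-76.3 223.1  43. ]
red_loop_tool 0.61 [-88.  76.  46.] [55. 95. 46.] [-16.8  85.1  46. ]
light_loop_tool 0.59 [-84. -92.  46.] [ 51. -73.  46.] [-23.1 -83.5  46. ]
```

View pics/g7.png

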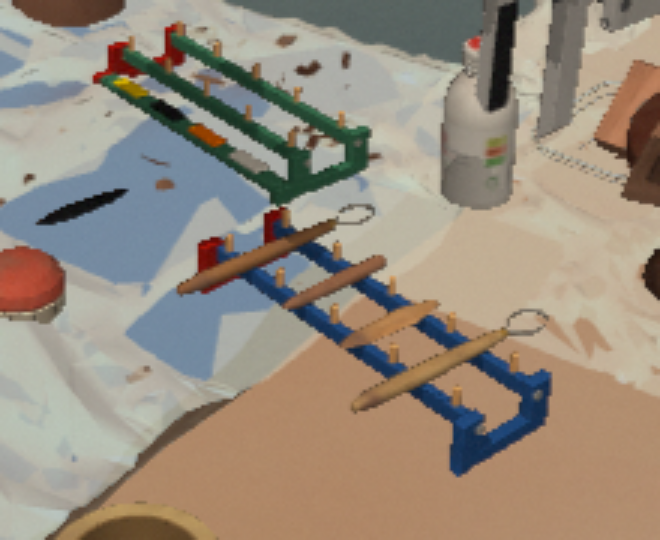

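All four lie across the blue rails in mirrored order, and the gripper is clear of them.

```bash
python3 -c "
from cell import *
print(sign_off())"
```

```text
the job is handed in; nothing more can be done
None
```

All four tools lie level in the blue rack, centred and in reverse order (from the red end: red loop, round stick, flat knife, light loop); I handed the job in at about 28 s with the gripper clear, but the hand-in gave no verdict.

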